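# Put the stacking cups away in the roll-top store

## Task

Roll the slatted shutter of the bench store right open, take out the green label roll that was left in there and lay it flat on the grey mat, and nest all the white cups from the worktop into one straight stack on the cup that is already in the store. Then roll the shutter fully shut without slamming it, and leave the timer and the gas lighter where they are.

Things in the scene. Friction and masses are not known exactly. Their poses are not given: they have to be found in the camera images.
- store: grey roll-top bench store, fixed, 300 deep (x) x 344 wide (y) x 240 mm tall, side cheeks 12 mm thick, 320 mm clear between. Origin: centre of its underside on the worktop; x to its back (-x is the open front), y left, z up. Inner floor 12 mm up; front lip 60 mm high at x = -136 to -146 mm; a fixed hood covers x > 25 mm.
- store_axis (a point): middle of the level axis (along the store's y) of the shutter's circular track, 90 mm above the store's origin; axes as the store's. Slats: outer face at radius 140 mm, inner face 131 mm. The shutter's lower edge stands at an angle of joint - 0.21 rad above the front (-x) horizontal.
- shutter (a joint): angle (rad) of the slatted aluminium shutter along its circular track: 0 = shut, down at the front lip; 2.0 = right open, rolled over the top and down the back. Grows rolling up and back. It stays where it is left (friction some 2 to 3 N at the tab).
- shutter_tab (a point): grip point on the shutter's black pull tab, a lug 12 mm thick (along the store's y), 26 mm along the arc, standing out 48 mm from the slats in mid-width. The point is 34 mm out from the slats, 174 mm from the axis, at joint + 0.029 rad above the front (-x) horizontal. Pinched across its 12 mm it may turn between the fingers.
- cup_home_mid (a point): white porcelain cup 50 mm tall: a rim band 62 mm across (inside 55), 18 mm tall, on a cone narrowing to a 36 mm foot. Point: its centre, 25 mm above its foot, z along its axis to the mouth. Nested, the rim band sits on the rim below: each cup stands 18 mm above the next, about 1.5 mm side play. 90 g. Stands in the store from the start: bottom of the stack.
- cup_1_mid (a point): white porcelain cup 50 mm tall: a rim band 62 mm across (inside 55), 18 mm tall, on a cone narrowing to a 36 mm foot. Point: its centre, 25 mm above its foot, z along its axis to the mouth. Nested, the rim band sits on the rim below: each cup stands 18 mm above the next, about 1.5 mm side play. 90 g. Stands on the worktop at the start; may be absent.
- cup_2_mid (a point): white porcelain cup 50 mm tall: a rim band 62 mm across (inside 55), 18 mm tall, on a cone narrowing to a 36 mm foot. Point: its centre, 25 mm above its foot, z along its axis to the mouth. Nested, the rim band sits on the rim below: each cup stands 18 mm above the next, about 1.5 mm side play. 90 g. Stands on the worktop at the start; may be absent.
- cup_3_mid (a point): white porcelain cup 50 mm tall: a rim band 62 mm across (inside 55), 18 mm tall, on a cone narrowing to a 36 mm foot. Point: its centre, 25 mm above its foot, z along its axis to the mouth. Nested, the rim band sits on the rim below: each cup stands 18 mm above the next, about 1.5 mm side play. 90 g. Stands on the worktop at the start; may be absent.
- cup_4_mid (a point): white porcelain cup 50 mm tall: a rim band 62 mm across (inside 55), 18 mm tall, on a cone narrowing to a 36 mm foot. Point: its centre, 25 mm above its foot, z along its axis to the mouth. Nested, the rim band sits on the rim below: each cup stands 18 mm above the next, about 1.5 mm side play. 90 g. Stands on the worktop at the start; may be absent.
- cup_5_mid (a point): white porcelain cup 50 mm tall: a rim band 62 mm across (inside 55), 18 mm tall, on a cone narrowing to a 36 mm foot. Point: its centre, 25 mm above its foot, z along its axis to the mouth. Nested, the rim band sits on the rim below: each cup stands 18 mm above the next, about 1.5 mm side play. 90 g. Stands on the worktop at the start; may be absent.
- roll_mid (a point): green label roll, a flat ring 52 mm in diameter (20 mm hole), 22 mm high, about 30 g; lies flat in the store at the start. Point: its centre, 11 mm above its underside; z along its axis.
- mat_top (a point): centre of the top face of a plain grey square mat, 120 x 120 mm and 3 mm thick, fixed flat on the worktop; x and y along its sides.
- timer: square white timer 62 x 62 x 21 mm lying on the worktop; origin at the centre of its underside; not part of the job
- lighter: black gas lighter 26 x 75 x 12 mm, lying on the worktop; origin at the centre of its underside; not part of the job
There are look-alikes about, which are no part of the job. Leave any black or blue look-alike of the part that bears cup_1_mid alone. Leave any pink look-alike of the part that bears cup_3_mid alone.

How it is judged:
On the way, in this order (a step that is already met when the one before it is completed fails the run):
1. the shutter is rolled right open (value of joint shutter above 1.75 rad), for 0.2 s.
2. the label roll lies on the mat and every cup is nested on the cup in the store (x of cup_home_mid in the frame of store between -0.12 and 0.02 m and y of cup_home_mid in the frame of store between -0.14 and 0.14 m and z of cup_home_mid in the frame of store between 0.031 and 0.043 m and angle between cup_home_mid's own z axis and vertical below 0.1 rad and x of roll_mid in the frame of mat_top between -0.055 and 0.055 m and y of roll_mid in the frame of mat_top between -0.055 and 0.055 m and z of roll_mid in the frame of mat_top between 0.006 and 0.017 m and (angle between roll_mid's own z axis and vertical below 0.1 rad or angle between roll_mid's own z axis and vertical above 3.04 rad) and horizontal distance between each of cup_1_mid, cup_2_mid, cup_3_mid, cup_4_mid, cup_5_mid and cup_home_mid below 0.01 m and angle between each of cup_1_mid, cup_2_mid, cup_3_mid, cup_4_mid, cup_5_mid's own z axis and vertical below 0.12 rad and (z of cup_1_mid in the frame of cup_home_mid between 0.014 and 0.022 m or z of cup_1_mid in the frame of cup_home_mid between 0.032 and 0.04 m or z of cup_1_mid in the frame of cup_home_mid between 0.05 and 0.058 m or z of cup_1_mid in the frame of cup_home_mid between 0.068 and 0.076 m or z of cup_1_mid in the frame of cup_home_mid between 0.086 and 0.094 m) and (z of cup_2_mid in the frame of cup_home_mid between 0.014 and 0.022 m or z of cup_2_mid in the frame of cup_home_mid between 0.032 and 0.04 m or z of cup_2_mid in the frame of cup_home_mid between 0.05 and 0.058 m or z of cup_2_mid in the frame of cup_home_mid between 0.068 and 0.076 m or z of cup_2_mid in the frame of cup_home_mid between 0.086 and 0.094 m) and (z of cup_3_mid in the frame of cup_home_mid between 0.014 and 0.022 m or z of cup_3_mid in the frame of cup_home_mid between 0.032 and 0.04 m or z of cup_3_mid in the frame of cup_home_mid between 0.05 and 0.058 m or z of cup_3_mid in the frame of cup_home_mid between 0.068 and 0.076 m or z of cup_3_mid in the frame of cup_home_mid between 0.086 and 0.094 m) and (z of cup_4_mid in the frame of cup_home_mid between 0.014 and 0.022 m or z of cup_4_mid in the frame of cup_home_mid between 0.032 and 0.04 m or z of cup_4_mid in the frame of cup_home_mid between 0.05 and 0.058 m or z of cup_4_mid in the frame of cup_home_mid between 0.068 and 0.076 m or z of cup_4_mid in the frame of cup_home_mid between 0.086 and 0.094 m) and (z of cup_5_mid in the frame of cup_home_mid between 0.014 and 0.022 m or z of cup_5_mid in the frame of cup_home_mid between 0.032 and 0.04 m or z of cup_5_mid in the frame of cup_home_mid between 0.05 and 0.058 m or z of cup_5_mid in the frame of cup_home_mid between 0.068 and 0.076 m or z of cup_5_mid in the frame of cup_home_mid between 0.086 and 0.094 m)), for 0.3 s.
At the end, for the whole second after the job is handed in: Shutter shut (joint < 0.05 rad); label roll flat (0.1 rad) on the mat, its centre at least 5 mm inside the edges; first cup upright on the store floor; every cup present upright (0.12 rad), within 10 mm of the first cup's axis and fully down (within 4 mm of a multiple of 18 mm above the first cup) (all of step 2 and value of joint shutter below 0.05 rad); the robot touches nothing.
It fails at once if the shutter is slammed shut (rolling down faster than 2.5 rad/s) (velocity of joint shutter below -2.5 rad/s).
It fails at once if the timer is pushed more than 40 mm from its place (distance of timer from where it was at the start of the episode above 0.04 m).
It fails at once if the lighter is pushed more than 40 mm from its place (distance of lighter from where it was at the start of the episode above 0.04 m).
Of cup_1, cup_2, cup_3, cup_4, cup_5 only 3 to 5 are there at a start; the rules pass over those that are not, and their reading is None.
At some moment in a run one of roll may be knocked a few centimetres aside while the robot is not near it.
It also fails if it takes over 210 s, if anything falls off the work surface, if the arm or the gripper's body presses on something with over 40 N, if the wrist force passes 120 N, or if a joint passes its speed limit or range.

## Robot

A 6-joint arm with a two-finger parallel gripper is mounted at the origin on a cart in front of the work surface, level with it; the furniture and walls round the work are solid. World frame = base frame: x ahead of the robot, y to its left, z up, the work surface at z = 0. Lengths are in m, angles in rad, forces in N, time in s.
With the tool pointing down it reaches from about 0.375 to 0.925 m from the base axis. Payload 5.7 kg.
Tool frame: the origin (TCP) lies at the very end of the fingers, on their centre line; the grasp point (between the pads) lies 19 mm behind it; z points along the fingers, y is the direction in which the jaws open and shut (so a half turn about z gives the same grasp; the last joint's range is limited). The gripper opens to 88 mm and grips with 3 to 60 N. Pads are 20 mm wide; open, the fingers measure 115 mm over their backs; the gripper's body (75 mm by 178 mm) begins 61 mm behind the grasp point.
Start: joints at [1.178, 0.359, 1.51, -0, 1.272, -0.115], TCP at [0.165, 0.577, 0.223] pointing down, gripper open.
Joint ranges: [-2.97, 2.97], [-1.01, 2.36], [0.21, 2.38], [-0.96, 4.11], [0.2, 2.71], [-2.98, 2.98]. Speed limits (rad/s): [2.39, 2.39, 3.14, 3.14, 3.14, 3.14].

## Interface

Orientations are given as a rotation vector (axis times angle).
In Python, from cell import manip gives the robot as it stands. The module is installed in compiled form; this text tells all that it offers.
- The arm moves only by the tool play_rows, never from a script. Its argument "moves" is a list of rows, each an object with "gripper": the opening, from -1 (shut) to 1 (fully open), so that 0 is half open; "translation": the shift along the tool's x, y, z in m, a list of three; "spin": the turn about the tool's z in degrees. A call has 1 to 12 rows; each row is the pose to reach, as a shift and turn from the pose commanded when the call began, along the tool's axes at that moment; what a row does not reach only later rows make up. A row lasts 1/8 s, in which the tool goes at most 62.5 mm and 10.7 degrees, less where a joint would pass 70% of its speed; a pose out of reach is approached as far as the arm can. A call with a gripper value outside its range is refused whole. The fingers move at their own pace and stop on an object; the grip force is fixed at half the most. Time passes only in rows, so rows that repeat a pose let the fingers close. It gives the time, the measured TCP pose, the force and the opening at its end, in the units of the state.
- manip.state(): the state, without advancing time (a new reading comes with each control period).
- manip.snapshot(name): name is "scene" or "top" or "wrist"; returns a dict with "image" (420x560x3 uint8, blue, green, red), "K" (3x3 intrinsics, pixels), "k1" (the pictures are not rectified: a ray, as slopes to the right and down, at radius r is drawn at 1 + k1 r^2 times it, then the intrinsics apply), "view" (4x4, takes a point from world to camera coordinates). Camera axes: x right, y down, z forward; pixel columns grow to the right and rows downward; lengths in m; the calibration is good to about 2 mm. A picture is of the moment at which its call begins. There is no depth.
- manip.sign_off(): hands the job in, once; it reports no verdict.
The state is a dict: "clock": time; "joints": joint angles; "joint_velocities": joint speeds; "joint_torque": joint torques, N m; "position": TCP position; "tool_rot": TCP orientation; "wrist_force": force on the tool from outside, world axes, zero at the start; "wrist_torque": the same for the moment, N m; "finger_gap": finger opening in m.
Only numpy, scipy, OpenCV 4.12 (cv2) and the standard library are available. Lean on these libraries where they do the work, as an engineer would, in place of code of your own. Each camera call takes 0.05 s, during which the arm holds its last target.

## Working session

There is one attempt and no reset: what is moved stays moved. The work goes in short steps, Python scripts to look and compute and a tool call to move; the robot and the scene stay as the last step left them, time stands still between calls to the robot, and variables do not carry over. Pictures are saved under pics/ and viewed, and the job is handed in when it is done.

Besides the shell and the picture viewer there is one more tool, called after "Emit:" in YAML: its name, and indented under it one key for each argument. play_rows: Moves the arm, as the interface text tells. Its arguments: {"type":"object","properties":{"moves":{"type":"array"}},"required":["moves"]}

```bash
mkdir -p pics; ls; python3 - <<'E'
from cell import manip
import cv2,numpy as np
s=manip.state(); print({k:np.round(v,3).tolist() for k,v in s.items()})
for n in ["scene","top","wrist"]:
    d=manip.snapshot(n); cv2.imwrite(f"pics/{n}0.png",d["image"])
    np.savez(f"{n}0.npz",**d)
    print(n,d["K"].tolist(),d["k1"],np.round(d["view"],3).tolist())
E
```

```text
pics
{'clock': 0.0, 'joints': [1.178, 0.36, 1.511, -0.0, 1.272, -0.115], 'joint_velocities': [-0.002, 0.001, 0.0, 0.001, -0.001, -0.001], 'joint_torque': [-0.001, -51.537, -27.073, 0.067, 0.035, -0.0], 'position': [0.164, 0.576, 0.222], 'tool_rot': [-0.435, -3.111, 0.003], 'wrist_force': [-0.296, -0.509, -0.713], 'wrist_torque': [-0.037, -0.007, -0.04], 'finger_gap': 0.088}
scene [[426.4129894326703, 0.0, 277.39817154648875], [0.0, 426.4129894326703, 208.18272018200594], [0.0, 0.0, 1.0]] -0.06473374142165755 [[0.535, -0.845, -0.0, -0.175], [-0.597, -0.378, -0.707, 0.401], [0.597, 0.379, -0.707, 1.181], [0.0, 0.0, 0.0, 1.0]]
top [[518.3546885330832, 0.0, 267.78651878708655], [0.0, 518.3546885330832, 202.65680886081228], [0.0, 0.0, 1.0]] -0.05109352271729063 [[-0.073, -0.997, 0.0, 0.147], [-0.784, 0.057, -0.618, 0.428], [0.616, -0.046, -0.786, 1.786], [0.0, 0.0, 0.0, 1.0]]
wrist [[304.7811326994503, 0.0, 283.851860437802], [0.0, 304.7811326994503, 208.27768404956117], [0.0, 0.0, 1.0]] -0.06484259804956147 [[0.274, 0.962, -0.002, -0.599], [0.918, -0.261, 0.298, -0.036], [0.286, -0.083, -0.954, 0.392], [0.0, 0.0, 0.0, 1.0]]
```

View pics/scene0.png

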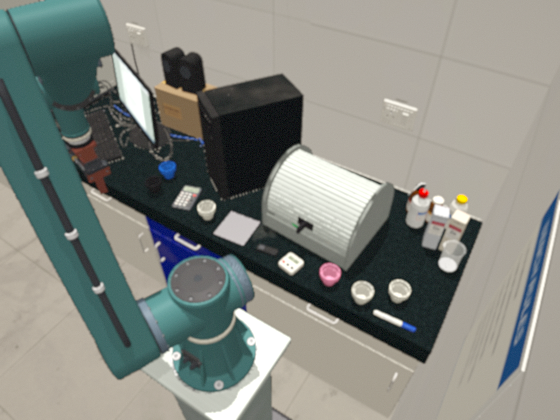

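View pics/top0.png

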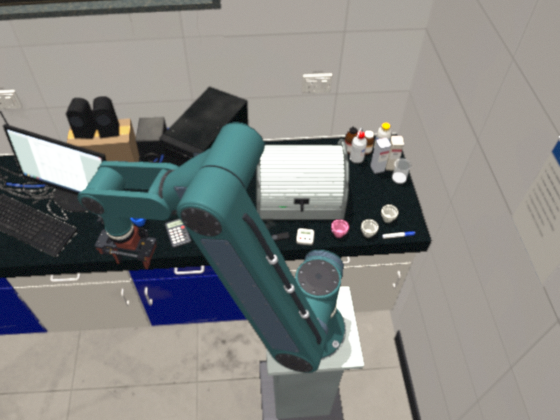

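View pics/wrist0.png

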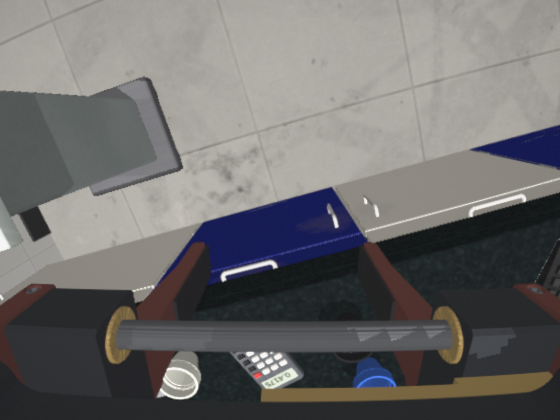

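```bash
cat > h.py <<'E'
import numpy as np, cv2
def load(n):
    z=np.load(n+".npz"); return {k:z[k] for k in z.files}
def snap(n,name):
    from cell import manip
    d=manip.snapshot(n); cv2.imwrite(f"pics/{name}.png",d["image"]); np.savez(name+".npz",**d); return d
def dist(d): return np.array([float(d["k1"]),0,0,0,0])
def proj(d,P):
    P=np.atleast_2d(P).astype(float); V=d["view"]; rv,_=cv2.Rodrigues(V[:3,:3])
    return cv2.projectPoints(P,rv,V[:3,3],d["K"],dist(d))[0][:,0]
def ray(d,uv):
    q=cv2.undistortPoints(np.array(uv,float).reshape(-1,1,2),d["K"],dist(d))[:,0]
    V=d["view"];R=V[:3,:3]; c=-R.T@V[:3,3]
    return c,np.c_[q,np.ones(len(q))]@R
def onz(d,uv,z):
    c,r=ray(d,uv); return c+r*((z-c[2])/r[:,2])[:,None]
def tri(d1,u1,d2,u2):
    c1,r1=ray(d1,u1);c2,r2=ray(d2,u2);r1=r1[0];r2=r2[0]
    t=np.linalg.lstsq(np.c_[r1,-r2],c2-c1,rcond=None)[0]
    a=c1+t[0]*r1;b=c2+t[1]*r2; return (a+b)/2,np.linalg.norm(a-b)
E
python3 - <<'E'
from h import *
d=load("scene0"); im=d["image"]
a=cv2.resize(im[130:350,140:300],None,fx=3.5,fy=2.7*1.0) if 0 else cv2.resize(im[150:290,140:320],None,fx=4.2,fy=4.2,interpolation=cv2.INTER_CUBIC); cv2.imwrite("pics/s0a.png",a)
a=cv2.resize(im[150:340,250:440],None,fx=3.1,fy=3.1,interpolation=cv2.INTER_CUBIC); cv2.imwrite("pics/s0b.png",a)
t=load("top0"); im=t["image"]
a=cv2.resize(im[120:260,240:430],None,fx=4.2,fy=4.2,interpolation=cv2.INTER_CUBIC); cv2.imwrite("pics/t0b.png",a)
E
```

```text
(no output)
```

View pics/s0a.png

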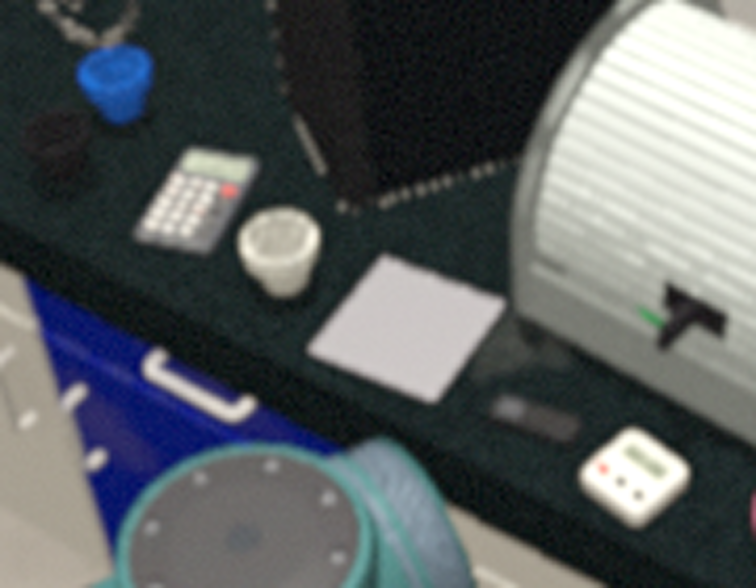

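View pics/s0b.png

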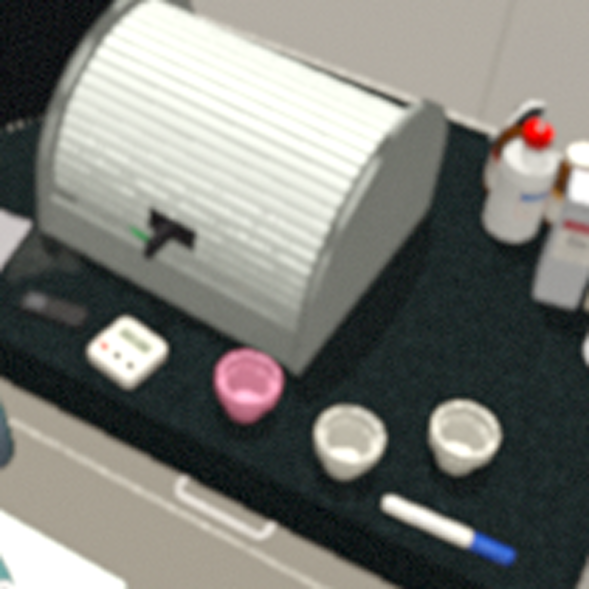

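View pics/t0b.png

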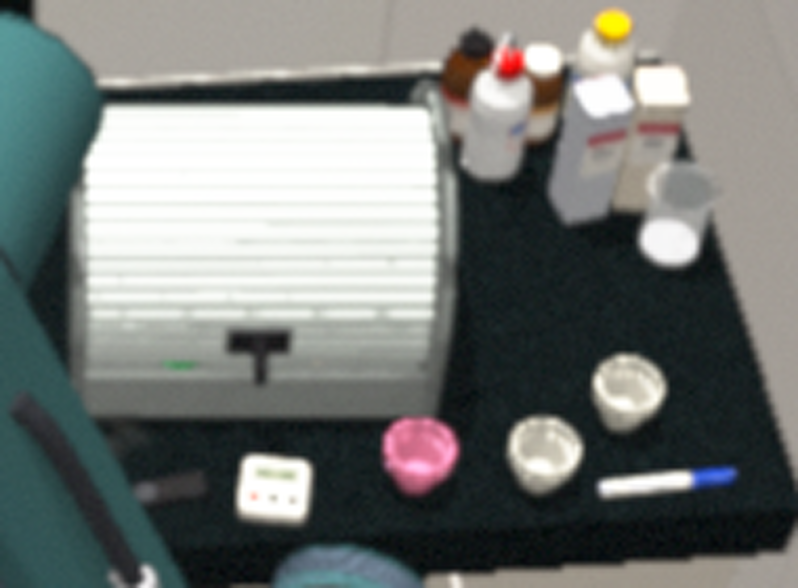

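```bash
python3 - <<'E'
from h import *
s=load("scene0");t=load("top0")
S=lambda x,y:(x/4.2+140,y/4.2+150)
B=lambda x,y:(x/3.1+250,y/3.1+150)
T=lambda x,y:(x/4.2+240,y/4.2+120)
print("cups rim z.05 scene",np.round(onz(s,[S(280,238),B(350,433),B(465,429),B(249,378)],.05),3).tolist())
print("cups rim z.05 top",np.round(onz(t,[T(545,445),T(630,383),T(421,447)],.05),3).tolist())
print("foot bottom scene",np.round(onz(s,[S(281,284),B(345,468),B(455,464),B(246,412)],.003),3).tolist())
print("foot bottom top",np.round(onz(t,[T(541,480),T(626,417)],.003),3).tolist())
print("mat scene",np.round(onz(s,[S(386,255),S(505,300),S(434,404),S(308,350)],.003),3).tolist())
print("store front bottom corners top",np.round(onz(t,[T(82,415),T(440,418)],0),3).tolist())
print("store fr corners scene",np.round(onz(s,[B(295,370),B(42,237)],0),3).tolist())
print("timer top",np.round(onz(t,[T(243,455),T(311,458),T(310,522),T(237,520)],.021),3).tolist())
print("timer scene",np.round(onz(s,[S(635,428),S(690,470),S(637,518),S(580,475)],.021),3).tolist())
print("lighter scene",np.round(onz(s,[S(535,418)],.012),3), onz(t,[T(170,490)],.012).round(3))
print("tab tip",tri(s,[B(152,252)],t,[T(261,382)]), "plate",tri(s,[B(172,230)],t,[T(260,342)]))
E
```

```text
cups rim z.05 scene [[0.402, 0.346, 0.05], [0.376, -0.272, 0.05], [0.44, -0.365, 0.05], [0.383, -0.159, 0.05]]
cups rim z.05 top [[0.372, -0.273, 0.05], [0.436, -0.366, 0.05], [0.378, -0.159, 0.05]]
foot bottom scene [[0.392, 0.344, 0.003], [0.369, -0.277, 0.003], [0.431, -0.368, 0.003], [0.376, -0.163, 0.003]]
foot bottom top [[0.365, -0.275, 0.003], [0.431, -0.37, 0.003]]
mat scene [[0.469, 0.288, 0.003], [0.48, 0.17, 0.003], [0.354, 0.154, 0.003], [0.345, 0.276, 0.003]]
store front bottom corners top [[0.474, 0.146, 0.0], [0.445, -0.194, 0.0]]
store fr corners scene [[0.453, -0.182, 0.0], [0.469, 0.148, 0.0]]
timer top [[0.401, 0.001, 0.021], [0.393, -0.062, 0.021], [0.323, -0.052, 0.021], [0.33, 0.014, 0.021]]
timer scene [[0.407, -0.004, 0.021], [0.394, -0.061, 0.021], [0.333, -0.05, 0.021], [0.344, 0.008, 0.021]]
lighter scene [[0.379 0.072 0.012]] [[0.373 0.071 0.012]]
tab tip (array([ 0.42900737, -0.01494832,  0.10258713]), np.float64(0.009060208957088143)) plate (array([ 0.46742978, -0.01822151,  0.10695671]), np.float64(0.0025636235830647468))
```

```bash
cat >> h.py <<'E'
def pose():
    from cell import manip
    s=manip.state(); R=cv2.Rodrigues(np.array(s["tool_rot"],float))[0]; return np.array(s["position"]),R,s
def yaw(R): return np.degrees(np.arctan2(R[1,1],R[0,1]))  # world heading of tool y
def plan(target,ydeg=None):
    """translation in tool axes + spin from the measured pose to world target, tool-y heading ydeg"""
    p,R,s=pose(); v=R.T@(np.array(target)-p)
    sp=0 if ydeg is None else -((ydeg-yaw(R)+90)%180-90)
    print("t",s["clock"],"pos",p.round(4),"yaw",round(yaw(R),2),"j6",round(s["joints"][5],2),"gap",round(s["finger_gap"],4),"F",np.round(s["wrist_force"],1)); print("-> translation",v.round(4).tolist(),"spin",round(sp,2))
    return v,sp
E
python3 - <<'E'
from h import *
w=load("wrist0"); V=w["view"];c=-V[:3,:3].T@V[:3,3]; p,R,s=pose(); print(R.round(3).tolist(),"cam in tool",(R.T@(c-p)).round(3),"fwd in tool",(R.T@V[2,:3]).round(3))
s=load("scene0"); print(onz(s,[(340/4.2+140,210/4.2+150),(500/4.2+140,160/4.2+150)],0).round(3).tolist())
plan([.43,-.02,.30],86.5)
E
```

```text
[[-0.962, 0.274, -0.0], [0.274, 0.962, -0.001], [0.0, -0.001, -1.0]] cam in tool [ 0.083  0.    -0.162] fwd in tool [-0.299 -0.     0.954]
[[0.495, 0.359, 0.0], [0.628, 0.275, 0.0]]
t 0.15 pos [0.1644 0.5765 0.222 ] yaw 74.08 j6 -0.12 gap 0.0877 F [-0.2 -0.2 -0.3]
-> translation [-0.419, -0.5009, -0.0773] spin -12.42
```

Emit:
play_rows:
  moves:
    - {"gripper": 1,"translation": [-0.042,-0.05,-0.02],"spin": -2}
    - {"gripper": 1,"translation": [-0.084,-0.1,-0.04],"spin": -4}
    - {"gripper": 1,"translation": [-0.125,-0.15,-0.06],"spin": -6}
    - {"gripper": 1,"translation": [-0.167,-0.2,-0.077],"spin": -8}
    - {"gripper": 1,"translation": [-0.209,-0.25,-0.077],"spin": -10}
    - {"gripper": 1,"translation": [-0.251,-0.3,-0.077],"spin": -12}
    - {"gripper": 1,"translation": [-0.293,-0.35,-0.077],"spin": -12.4}
    - {"gripper": 1,"translation": [-0.335,-0.4,-0.077],"spin": -12.4}
    - {"gripper": 1,"translation": [-0.377,-0.45,-0.077],"spin": -12.4}
    - {"gripper": 1,"translation": [-0.419,-0.5,-0.077],"spin": -12.4}
    - {"gripper": 1,"translation": [-0.419,-0.5,-0.077],"spin": -12.4}

```text
clock: 1.52
position: [0.4311, -0.0215, 0.2996]
tool_rot: [0.1, 3.14, -0.001]
wrist_force: [0.3, 0.0, -1.3]
finger_gap: 0.0879
```

```bash
python3 - <<'E'
from h import *
plan([.43,-.02,.30],86.5)
snap("wrist","w1"); snap("scene","s1"); snap("top","t1")
E
```

```text
t 1.525 pos [ 0.4311 -0.0215  0.2996] yaw 86.35 j6 -1.72 gap 0.0879 F [ 0.3  0.  -1.3]
-> translation [0.0012, 0.0014, -0.0004] spin -0.15
```

View pics/w1.png

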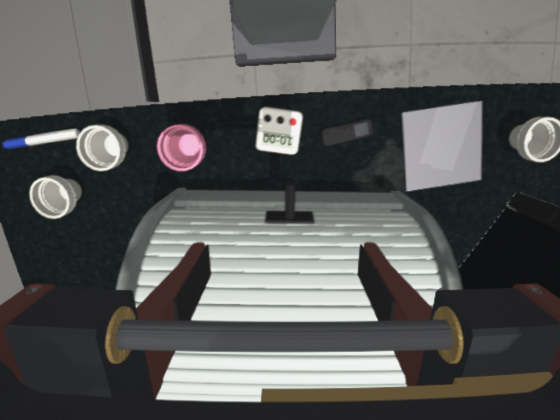

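View pics/s1.png

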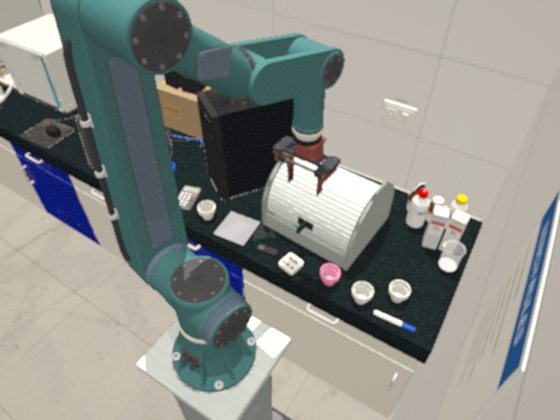

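View pics/t1.png

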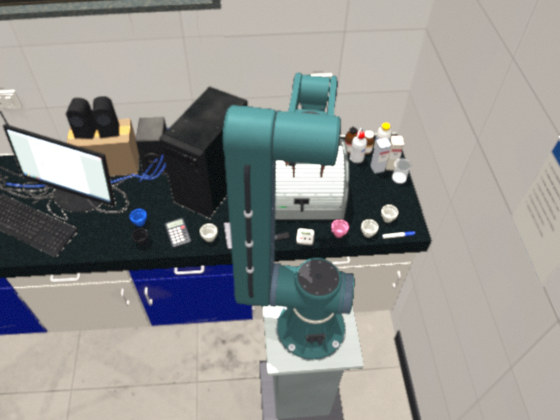

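```bash
python3 - <<'E'
from h import *
w=load("w1");im=w["image"]
cv2.imwrite("pics/w1a.png",cv2.resize(im[160:320,100:480],None,fx=2.1,fy=2.1,interpolation=cv2.INTER_CUBIC))
cv2.imwrite("pics/w1b.png",cv2.resize(im[85:240,0:260],None,fx=3,fy=3,interpolation=cv2.INTER_CUBIC))
cv2.imwrite("pics/w1c.png",cv2.resize(im[70:230,300:560],None,fx=3,fy=3,interpolation=cv2.INTER_CUBIC))
E
```

```text
(no output)
```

View pics/w1a.png

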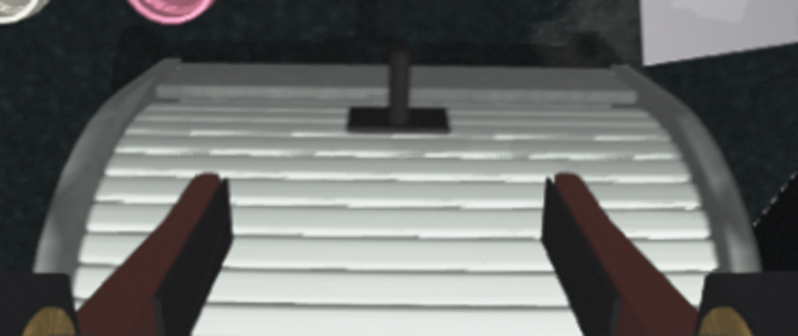

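View pics/w1b.png

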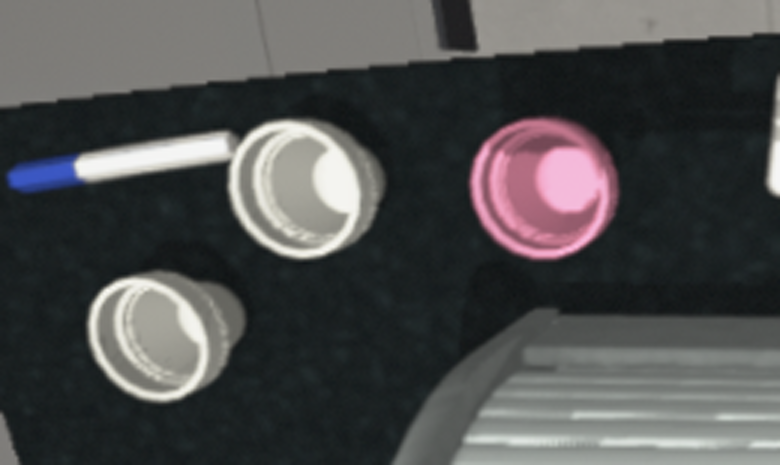

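View pics/w1c.png

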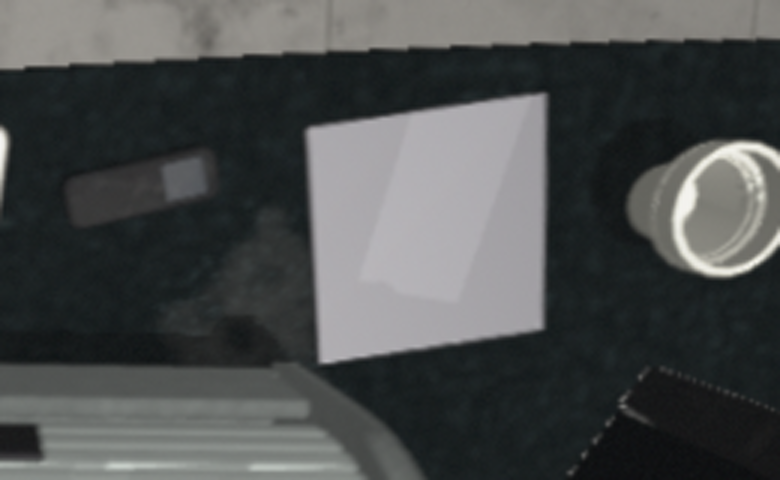

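```bash
python3 - <<'E'
from h import *
w=load("w1"); A=lambda x,y:(x/2.1+100,y/2.1+160);B=lambda x,y:(x/3,y/3+85);C=lambda x,y:(x/3+300,y/3+70)
print("cups",onz(w,[B(295,189),B(149,339),B(535,190),C(733,208)],.05).round(3).tolist())
print("mat",onz(w,[C(307,129),C(547,93),C(545,328),C(319,363)],.003).round(3).tolist())
print("lip top outer", onz(w,[A(160,86),A(635,90)],.06).round(3).tolist())
print("lip inner", onz(w,[A(157,97),A(636,103)],.06).round(3).tolist())
print("cheek front", onz(w,[A(165,63),A(635,66)],.06).round(3).tolist())
print("lighter", onz(w,[C(65,178),C(210,147),C(216,190),C(78,227)],.012).round(3).tolist())
print("tab tip",onz(w,[A(400,45)],.1).round(3).tolist(),tri(w,[A(400,47)],load("s1"),[(150/3.1+250,252/3.1+150)]))
print("plate corners",onz(w,[A(347,131),A(450,131)],.11).round(3).tolist())
E
```

```text
cups [[0.375, -0.272, 0.05], [0.44, -0.365, 0.05], [0.384, -0.161, 0.05], [0.4, 0.345, 0.05]]
mat [[0.358, 0.156, 0.003], [0.346, 0.276, 0.003], [0.464, 0.289, 0.003], [0.476, 0.168, 0.003]]
lip top outer [[0.454, -0.172, 0.06], [0.477, 0.14, 0.06]]
lip inner [[0.461, -0.175, 0.06], [0.486, 0.141, 0.06]]
cheek front [[0.439, -0.166, 0.06], [0.46, 0.139, 0.06]]
lighter [[0.374, 0.037, 0.012], [0.363, 0.106, 0.012], [0.384, 0.109, 0.012], [0.398, 0.042, 0.012]]
tab tip [[0.428, -0.013, 0.1]] (array([ 0.42795811, -0.01415187,  0.10884618]), np.float64(0.00219923748792514))
plate corners [[0.475, -0.047, 0.11], [0.479, 0.013, 0.11]]
```

```bash
python3 - <<'E'
from h import *
plan([.4365,-.014,.088],85.8)
E
```

```text
t 1.675 pos [ 0.4307 -0.0202  0.2994] yaw 86.29 j6 -1.71 gap 0.088 F [-0.4  0.8 -0.5]
-> translation [-0.0055, 0.0065, 0.2113] spin 0.49
```

Emit:
play_rows:
  moves:
    - {"gripper": 0,"translation": [-0.005,0.006,0.05],"spin": 0.5}
    - {"gripper": 0,"translation": [-0.005,0.006,0.1],"spin": 0.5}
    - {"gripper": 0,"translation": [-0.005,0.006,0.14],"spin": 0.5}
    - {"gripper": 0,"translation": [-0.005,0.006,0.165],"spin": 0.5}
    - {"gripper": 0,"translation": [-0.005,0.006,0.19],"spin": 0.5}
    - {"gripper": 0,"translation": [-0.005,0.006,0.211],"spin": 0.5}
    - {"gripper": 0,"translation": [-0.005,0.006,0.211],"spin": 0.5}

```text
clock: 2.55
position: [0.4338, -0.0117, 0.0877]
tool_rot: [-0.108, -3.136, -0.001]
wrist_force: [-0.1, -0.3, -0.5]
finger_gap: 0.044
```

```bash
python3 - <<'E'
from h import *
plan([.4375,-.014,.086],85.8)
snap("wrist","w2");snap("scene","s2")
E
```

```text
t 2.55 pos [ 0.4338 -0.0117  0.0877] yaw 86.05 j6 -1.69 gap 0.044 F [-0.1 -0.3 -0.5]
-> translation [-0.0039, -0.0021, 0.0017] spin 0.25
```

View pics/w2.png

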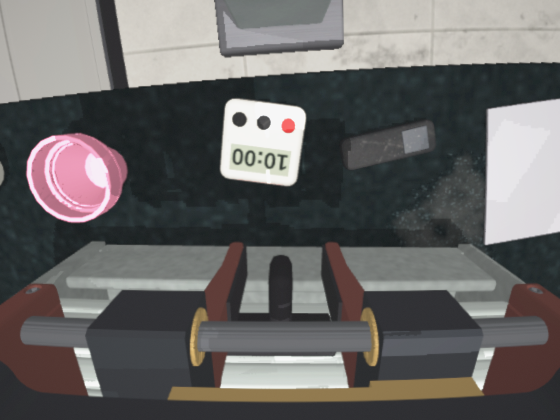

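Emit:
play_rows:
  moves:
    - {"gripper": 0,"translation": [-0.003,-0.002,0],"spin": 0.2}
    - {"gripper": -1,"translation": [-0.003,-0.002,0],"spin": 0.2}
    - {"gripper": -1,"translation": [-0.003,-0.002,0],"spin": 0.2}
    - {"gripper": -1,"translation": [-0.003,-0.002,0],"spin": 0.2}
    - {"gripper": -1,"translation": [-0.003,-0.002,0],"spin": 0.2}

```text
clock: 3.28
position: [0.4386, -0.014, 0.0887]
tool_rot: [0.118, 3.139, 0.004]
wrist_force: [1.3, 9.3, 1.2]
finger_gap: 0.0122
```

```bash
python3 - <<'E'
from h import *
plan([.4375,-.014,.086],85.8)
snap("wrist","w3")
# arc rows
O=np.array([.611,-.0265])
p,R,s=pose()
th0=np.arcsin((p[2]+.019-.09)/.174); print("th0",th0)
base=np.array([-.174*np.cos(th0),.174*np.sin(th0)])
for th in np.arange(th0,2.11,.15):
    q=np.array([-.174*np.cos(th),.174*np.sin(th)])-base
    print(round(th,2),"tool x",round(-q[0],3),"tool z",round(-q[1],3))
E
```

```text
t 3.275 pos [ 0.4386 -0.014   0.0887] yaw 85.68 j6 -1.69 gap 0.0122 F [1.3 9.3 1.2]
-> translation [0.0011, -0.0001, 0.0027] spin -0.12
th0 0.10204343738331177
0.1 tool x -0.0 tool z -0.0
0.25 tool x -0.005 tool z -0.026
0.4 tool x -0.013 tool z -0.05
0.55 tool x -0.025 tool z -0.074
0.7 tool x -0.04 tool z -0.095
0.85 tool x -0.059 tool z -0.113
1.0 tool x -0.079 tool z -0.129
1.15 tool x -0.102 tool z -0.141
1.3 tool x -0.127 tool z -0.15
1.45 tool x -0.152 tool z -0.155
1.6 tool x -0.179 tool z -0.156
1.75 tool x -0.204 tool z -0.153
1.9 tool x -0.23 tool z -0.147
2.05 tool x -0.254 tool z -0.137
```

View pics/w3.png

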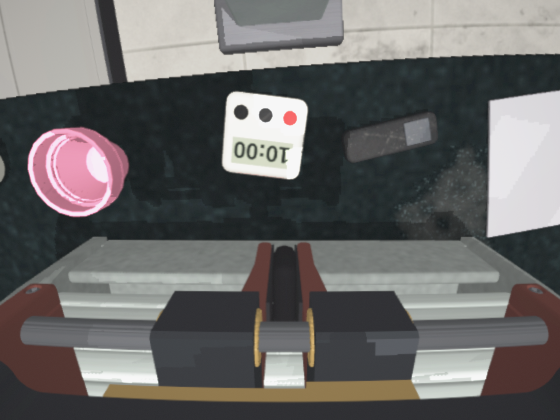

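Emit:
play_rows:
  moves:
    - {"gripper": -1,"translation": [-0.002,0.001,-0.013],"spin": 0}
    - {"gripper": -1,"translation": [-0.005,0.001,-0.026],"spin": 0}
    - {"gripper": -1,"translation": [-0.013,0.001,-0.05],"spin": 0}
    - {"gripper": -1,"translation": [-0.025,0.001,-0.074],"spin": 0}
    - {"gripper": -1,"translation": [-0.04,0.001,-0.095],"spin": 0}
    - {"gripper": -1,"translation": [-0.059,0.001,-0.113],"spin": 0}
    - {"gripper": -1,"translation": [-0.059,0.001,-0.113],"spin": 0}

```text
clock: 4.2
position: [0.4984, -0.0186, 0.2031]
tool_rot: [0.116, 3.138, 0.0]
wrist_force: [-2.3, 1.2, 9.0]
finger_gap: 0.0118
```

```bash
python3 - <<'E'
from h import *
plan([.4375,-.014,.086],85.8)
snap("wrist","w4"); snap("scene","s4")
E
```

```text
t 4.2 pos [ 0.4984 -0.0186  0.2031] yaw 85.77 j6 -1.67 gap 0.0118 F [-2.3  1.2  9. ]
-> translation [0.0613, 0.0001, 0.117] spin -0.03
```

View pics/w4.png

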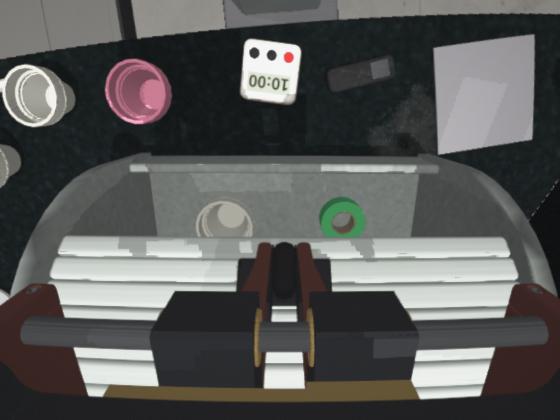

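View pics/s4.png

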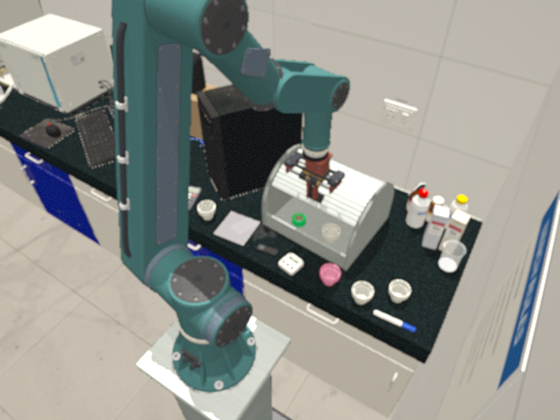

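Emit:
play_rows:
  moves:
    - {"gripper": -1,"translation": [-0.02,0,-0.016],"spin": 0}
    - {"gripper": -1,"translation": [-0.043,0,-0.028],"spin": 0}
    - {"gripper": -1,"translation": [-0.068,0,-0.037],"spin": 0}
    - {"gripper": -1,"translation": [-0.093,0,-0.042],"spin": 0}
    - {"gripper": -1,"translation": [-0.12,0,-0.043],"spin": 0}
    - {"gripper": -1,"translation": [-0.145,0,-0.04],"spin": 0}
    - {"gripper": -1,"translation": [-0.171,0,-0.034],"spin": 0}
    - {"gripper": -1,"translation": [-0.187,0,-0.028],"spin": 0}
    - {"gripper": -1,"translation": [-0.19,0,-0.026],"spin": 0}
    - {"gripper": -1,"translation": [-0.19,0,-0.026],"spin": 0}
    - {"gripper": -1,"translation": [-0.19,0,-0.026],"spin": 0}

```text
clock: 5.68
position: [0.6876, -0.0332, 0.2281]
tool_rot: [0.116, 3.137, -0.002]
wrist_force: [2.0, -3.3, 3.1]
finger_gap: 0.0112
```

```bash
python3 - <<'E'
from h import *
plan([.4375,-.014,.086],85.8)
snap("wrist","w5"); snap("scene","s5")
E
```

```text
t 5.675 pos [ 0.6876 -0.0332  0.2281] yaw 85.78 j6 -1.64 gap 0.0112 F [ 2.  -3.3  3.1]
-> translation [0.2511, 0.0008, 0.1416] spin -0.02
```

View pics/w5.png

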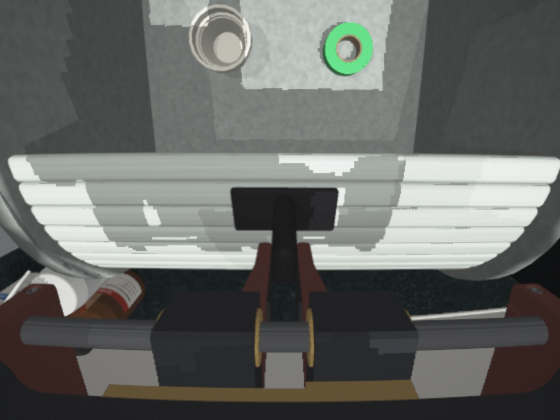

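View pics/s5.png

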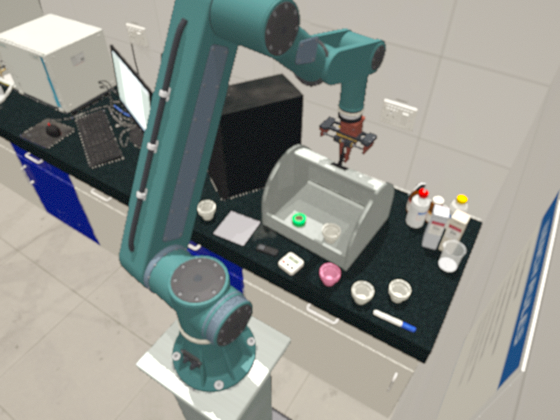

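```bash
python3 - <<'E'
from h import *
w=load("w5");s=load("s5")
print("cup",onz(w,[(220,38)],.062).round(3),"roll",onz(w,[(348,48)],.034).round(3))
im=s["image"]; cv2.imwrite("pics/s5a.png",cv2.resize(im[140:280,250:400],None,fx=4,fy=4,interpolation=cv2.INTER_CUBIC))
g=cv2.inRange(cv2.cvtColor(im,cv2.COLOR_BGR2HSV),(45,120,60),(80,255,255)); print(cv2.connectedComponentsWithStats(g)[2:])
g=cv2.inRange(cv2.cvtColor(w["image"],cv2.COLOR_BGR2HSV),(45,120,60),(80,255,255)); print(cv2.connectedComponentsWithStats(g)[2:])
E
```

```text
cup [[ 0.529 -0.084  0.062]] roll [[0.543 0.046 0.034]]
(array([[     0,      0,    560,    420, 235090],
       [   292,    213,     14,     14,    110]], dtype=int32), array([[279.49097792, 209.49516355],
       [298.78181818, 219.83636364]]))
(array([[     0,      0,    560,    420, 233839],
       [   324,     23,     49,     52,   1361]], dtype=int32), array([[279.10708222, 210.43584689],
       [347.00881705,  48.70830272]]))
```

View pics/s5a.png

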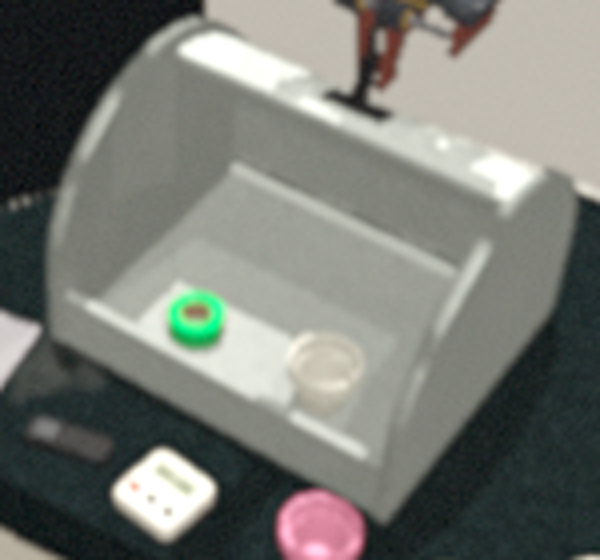

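Emit:
play_rows:
  moves:
    - {"gripper": -0.3,"translation": [0,0,0],"spin": 0}
    - {"gripper": -0.3,"translation": [0,0,0],"spin": 0}
    - {"gripper": -0.3,"translation": [0,0,0],"spin": 0}
    - {"gripper": -0.3,"translation": [-0.005,0,-0.04],"spin": 0}
    - {"gripper": -0.3,"translation": [-0.005,0,-0.09],"spin": 0}
    - {"gripper": 0.5,"translation": [0.05,0,-0.1],"spin": 0}
    - {"gripper": 1,"translation": [0.1,0,-0.1],"spin": 0}
    - {"gripper": 1,"translation": [0.16,0,-0.09],"spin": 0}
    - {"gripper": 1,"translation": [0.16,0,-0.08],"spin": 0}
    - {"gripper": 1,"translation": [0.16,0,-0.08],"spin": 0}

```text
clock: 7.02
position: [0.5274, -0.0207, 0.3074]
tool_rot: [-0.116, -3.139, -0.0]
wrist_force: [0.3, 0.2, 0.1]
finger_gap: 0.0768
```

```bash
python3 - <<'E'
from h import *
plan([.4375,-.014,.086],85.8)
snap("wrist","w6"); snap("scene","s6")
E
```

```text
t 7.025 pos [ 0.5274 -0.0207  0.3074] yaw 85.78 j6 -1.67 gap 0.0768 F [0.3 0.2 0.1]
-> translation [0.0901, 0.0001, 0.2214] spin -0.02
```

View pics/w6.png

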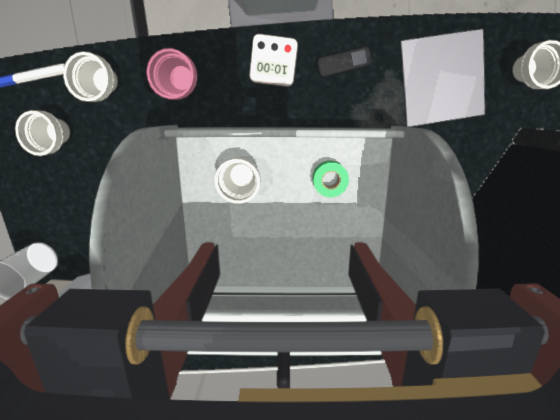

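```bash
python3 - <<'E'
from h import *
w=load("w6");im=w["image"];
cv2.imwrite("pics/w6a.png",cv2.resize(im[120:240,170:410],None,fx=3.3,fy=3.3,interpolation=cv2.INTER_CUBIC))
E
```

```text
(no output)
```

View pics/w6a.png

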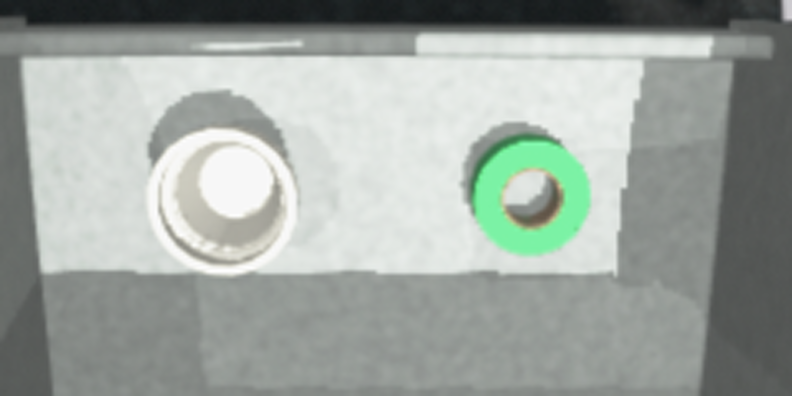

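```bash
python3 - <<'E'
from h import *
w=load("w6"); A=lambda x,y:(x/3.3+170,y/3.3+120)
cup=onz(w,[A(222,202),A(237,183)],.062)[0]; foot=onz(w,[A(237,181)],.02)[0]
roll=onz(w,[A(532,196)],.034)[0]
w5=load("w5"); 
print(cup.round(4),foot.round(4),roll.round(4), "rim diam",np.linalg.norm(onz(w,[A(147,202)],.062)-onz(w,[A(298,202)],.062)))
print("lip outer",onz(w,[A(0,33),A(770,40)],.06).round(4).tolist())
O=np.array([.611,-.0265]);a=np.radians(-4.2);R=np.array([[np.cos(a),-np.sin(a)],[np.sin(a),np.cos(a)]])
print("store frame cup",R.T@(cup[:2]-O),"roll",R.T@(roll[:2]-O))
plan([*roll[:2],.017],85.8)
E
```

```text
[ 0.5288 -0.0843  0.062 ] [ 0.5282 -0.0836  0.02  ] [0.5419 0.0476 0.034 ] rim diam 0.0626337744158026
lip outer [[0.4537, -0.1656, 0.06], [0.4791, 0.1415, 0.06]]
store frame cup [-0.07779331 -0.06366771] roll [-0.07433913  0.06881703]
t 7.125 pos [ 0.5291 -0.021   0.3081] yaw 85.78 j6 -1.67 gap 0.0852 F [0.3 0.5 1. ]
-> translation [-0.0073, 0.0694, 0.2911] spin -0.02
```

```bash
python3 - <<'E'
from h import *
plan([.5375,.0475,.30],155.8)
E
```

```text
t 7.125 pos [ 0.5291 -0.021   0.3081] yaw 85.78 j6 -1.67 gap 0.0852 F [0.3 0.5 1. ]
-> translation [-0.0033, 0.069, 0.0081] spin -70.02
```

Emit:
play_rows:
  moves:
    - {"gripper": 0.64,"translation": [-0.001,0.01,0],"spin": -10}
    - {"gripper": 0.64,"translation": [-0.002,0.02,0],"spin": -20}
    - {"gripper": 0.64,"translation": [-0.003,0.03,0],"spin": -30}
    - {"gripper": 0.64,"translation": [-0.003,0.04,0],"spin": -40}
    - {"gripper": 0.64,"translation": [-0.003,0.05,0],"spin": -50}
    - {"gripper": 0.64,"translation": [-0.003,0.06,0],"spin": -60}
    - {"gripper": 0.64,"translation": [-0.003,0.069,0.01],"spin": -70}
    - {"gripper": 0.64,"translation": [-0.003,0.069,0.01],"spin": -70}
    - {"gripper": 0.64,"translation": [-0.003,0.069,0.01],"spin": -70}

```text
clock: 8.25
position: [0.5365, 0.0475, 0.298]
tool_rot: [-1.702, 2.641, -0.001]
wrist_force: [-0.3, -0.3, 0.2]
finger_gap: 0.072
```

```bash
python3 - <<'E'
from h import *
plan([.5375,.0475,.015],155.8)
w=snap("wrist","w7")
g=cv2.inRange(cv2.cvtColor(w["image"],cv2.COLOR_BGR2HSV),(45,120,60),(80,255,255)); n,l,st,c=cv2.connectedComponentsWithStats(g);print(st,c); i=1+np.argmax(st[1:,4]); print(onz(w,[c[i]],.034))
E
```

```text
t 8.25 pos [0.5365 0.0475 0.298 ] yaw 155.6 j6 -2.76 gap 0.072 F [-0.3 -0.3  0.2]
-> translation [-0.0005, -0.0008, 0.283] spin -0.2
[[     0      0    560    420 234535]
 [   263    157     35     36    665]] [[279.49850129 209.60128339]
 [280.02857143 173.77894737]]
[[0.5411863  0.04511412 0.034     ]]
```

View pics/w7.png

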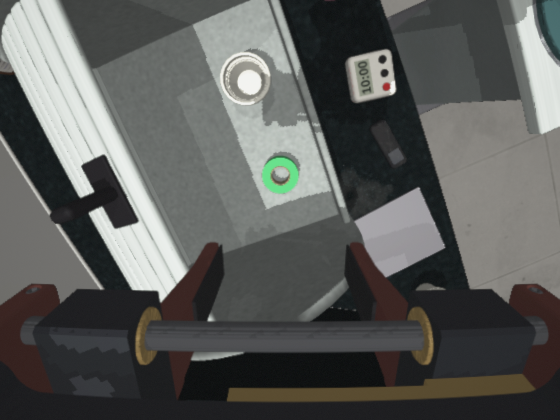

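Emit:
play_rows:
  moves:
    - {"gripper": 0.64,"translation": [0,-0.001,0.06],"spin": 0}
    - {"gripper": 0.64,"translation": [0,-0.001,0.12],"spin": 0}
    - {"gripper": 0.64,"translation": [0,-0.001,0.17],"spin": 0}
    - {"gripper": 0.64,"translation": [0,-0.001,0.2],"spin": 0}
    - {"gripper": 0.64,"translation": [0,-0.001,0.22],"spin": 0}
    - {"gripper": 0.64,"translation": [0,-0.001,0.22],"spin": 0}

```text
clock: 9.05
position: [0.5357, 0.047, 0.0766]
tool_rot: [1.702, -2.638, -0.002]
wrist_force: [0.0, -0.5, 1.2]
finger_gap: 0.0719
```

```bash
python3 - <<'E'
from h import *
plan([.5375,.0475,.015],155.8)
w=snap("wrist","w8");w=snap("scene","s8")
E
```

```text
t 9.05 pos [0.5357 0.047  0.0766] yaw 155.67 j6 -2.76 gap 0.0719 F [ 0.  -0.5  1.2]
-> translation [-0.0013, -0.0016, 0.0616] spin -0.13
```

View pics/w8.png

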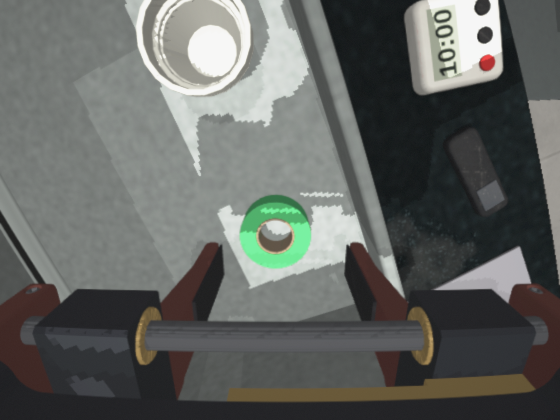

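Emit:
play_rows:
  moves:
    - {"gripper": 0.64,"translation": [-0.001,-0.002,0.02],"spin": 0}
    - {"gripper": 0.64,"translation": [-0.001,-0.002,0.04],"spin": 0}
    - {"gripper": 0.64,"translation": [-0.001,-0.002,0.053],"spin": 0}
    - {"gripper": 0.64,"translation": [-0.001,-0.002,0.061],"spin": 0}
    - {"gripper": 0.64,"translation": [-0.001,-0.002,0.061],"spin": 0}
    - {"gripper": -1,"translation": [-0.001,-0.002,0.061],"spin": 0}
    - {"gripper": -1,"translation": [-0.001,-0.002,0.061],"spin": 0}
    - {"gripper": -1,"translation": [-0.001,-0.002,0.061],"spin": 0}
    - {"gripper": -1,"translation": [-0.001,-0.002,0.061],"spin": 0}
    - {"gripper": -1,"translation": [-0.001,-0.002,0.061],"spin": 0}

```text
clock: 10.4
position: [0.5392, 0.0474, 0.0171]
tool_rot: [-1.706, 2.637, -0.001]
wrist_force: [0.6, 0.5, 5.4]
finger_gap: 0.0501
```

```bash
python3 - <<'E'
from h import *
plan([.5375,.0475,.015],155.8)
w=snap("wrist","w9")
E
```

```text
t 10.4 pos [0.5392 0.0474 0.0171] yaw 155.79 j6 -2.76 gap 0.0501 F [0.6 0.5 5.4]
-> translation [0.0006, 0.0016, 0.0021] spin -0.01
```

View pics/w9.png

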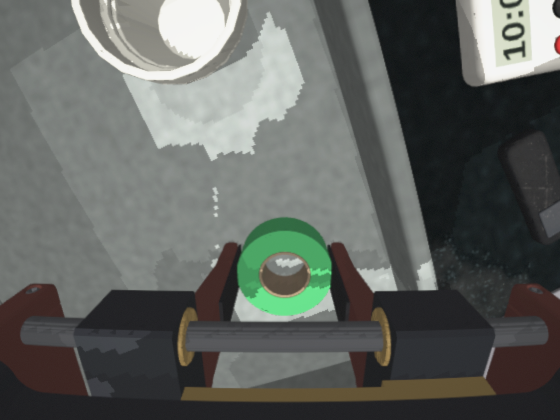

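Emit:
play_rows:
  moves:
    - {"gripper": -1,"translation": [0,0,-0.02],"spin": 0}
    - {"gripper": -1,"translation": [0,0,-0.05],"spin": 0}
    - {"gripper": -1,"translation": [0,0,-0.1],"spin": 0}
    - {"gripper": -1,"translation": [0,0,-0.1],"spin": 0}

```text
clock: 10.95
position: [0.5409, 0.0474, 0.1197]
tool_rot: [-1.704, 2.634, -0.005]
wrist_force: [-0.8, 0.2, -0.2]
finger_gap: 0.0502
```

```bash
python3 - <<'E'
from h import *
w=snap("wrist","w10")
plan([.411,.222,.008],90)
E
```

```text
t 11.0 pos [0.5394 0.0474 0.1178] yaw 155.78 j6 -2.76 gap 0.0502 F [ 0.3 -1.5 -0.6]
-> translation [-0.1064, 0.189, 0.1094] spin 65.78
```

View pics/w10.png

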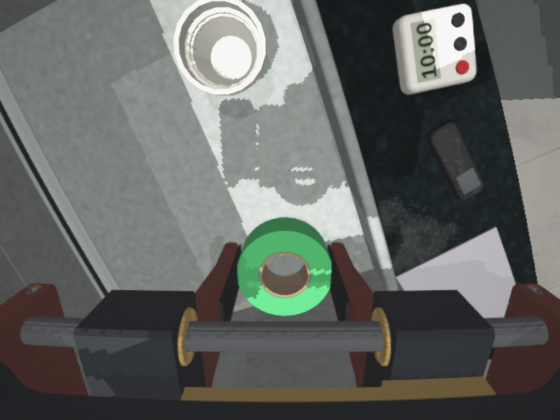

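Emit:
play_rows:
  moves:
    - {"gripper": -1,"translation": [0,0,-0.05],"spin": 0}
    - {"gripper": -1,"translation": [0,0,-0.1],"spin": 5}
    - {"gripper": -1,"translation": [-0.02,0.04,-0.1],"spin": 15}
    - {"gripper": -1,"translation": [-0.045,0.08,-0.1],"spin": 25}
    - {"gripper": -1,"translation": [-0.07,0.12,-0.1],"spin": 35}
    - {"gripper": -1,"translation": [-0.09,0.16,-0.1],"spin": 45}
    - {"gripper": -1,"translation": [-0.107,0.189,-0.1],"spin": 55}
    - {"gripper": -1,"translation": [-0.107,0.189,-0.06],"spin": 65}
    - {"gripper": -1,"translation": [-0.107,0.189,-0.01],"spin": 66}
    - {"gripper": -1,"translation": [-0.107,0.189,0.04],"spin": 66}
    - {"gripper": -1,"translation": [-0.107,0.189,0.06],"spin": 66}
    - {"gripper": -1,"translation": [-0.107,0.189,0.06],"spin": 66}

```text
clock: 12.5
position: [0.4073, 0.2215, 0.054]
tool_rot: [-0.006, -3.135, 0.004]
wrist_force: [-0.4, 0.6, 0.3]
finger_gap: 0.0498
```

```bash
python3 - <<'E'
from h import *
w=snap("wrist","w11")
plan([.411,.222,.008],90)
E
```

```text
t 12.55 pos [0.4086 0.222  0.0553] yaw 89.78 j6 -1.22 gap 0.0504 F [-0.5  0.2 -0.9]
-> translation [-0.0026, 0.0001, 0.0473] spin -0.22
```

View pics/w11.png

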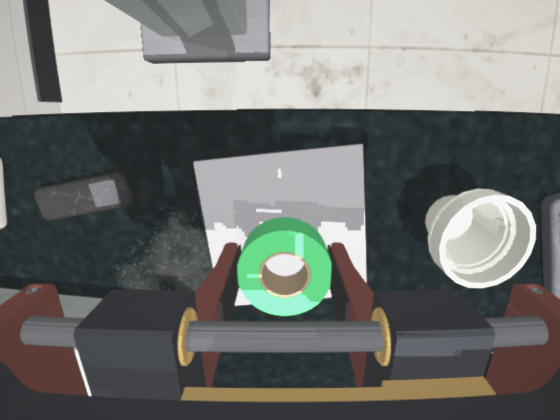

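Emit:
play_rows:
  moves:
    - {"gripper": -1,"translation": [-0.003,0,0.025],"spin": 0}
    - {"gripper": -1,"translation": [-0.003,0,0.04],"spin": 0}
    - {"gripper": -1,"translation": [-0.003,0,0.046],"spin": 0}
    - {"gripper": -1,"translation": [-0.003,0,0.046],"spin": 0}

```text
clock: 13.05
position: [0.4133, 0.2226, 0.011]
tool_rot: [0.006, 3.141, 0.0]
wrist_force: [0.6, -0.6, -0.4]
finger_gap: 0.0501
```

Emit:
play_rows:
  moves:
    - {"gripper": 0.5,"translation": [0,0,0],"spin": 0}
    - {"gripper": 0.5,"translation": [0,0,0],"spin": 0}
    - {"gripper": 0.5,"translation": [0,0,0],"spin": 0}
    - {"gripper": 0.5,"translation": [0,0,0],"spin": 0}
    - {"gripper": 0.6,"translation": [0,0,-0.03],"spin": 0}
    - {"gripper": 1,"translation": [0,0,-0.08],"spin": 0}
    - {"gripper": 1,"translation": [0.01,0.06,-0.12],"spin": 0}
    - {"gripper": 1,"translation": [0.01,0.12,-0.12],"spin": 0}
    - {"gripper": 1,"translation": [0.01,0.12,-0.12],"spin": 0}

```text
clock: 14.18
position: [0.4044, 0.3465, 0.1319]
tool_rot: [0.001, 3.138, 0.005]
wrist_force: [-0.3, 0.3, -0.4]
finger_gap: 0.0873
```

```bash
python3 - <<'E'
from h import *
w=snap("wrist","w12");snap("scene","s12")
plan([.401,.345,.033],90)
E
```

```text
t 14.275 pos [0.4031 0.343  0.1304] yaw 89.91 j6 -0.99 gap 0.0875 F [-0.6  0.4  0. ]
-> translation [0.002, 0.0021, 0.0974] spin -0.09
```

View pics/w12.png

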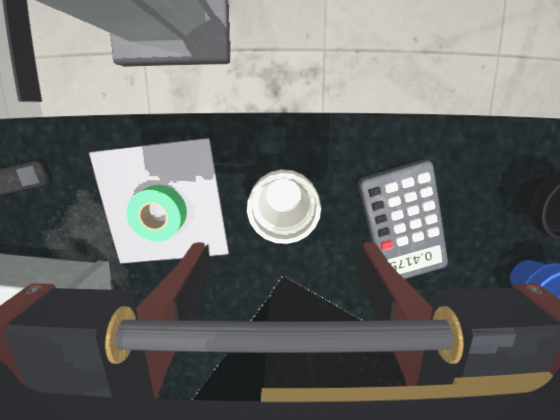

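```bash
cat >> h.py <<'E'
def rimfit(w,roi,z,thr=190,smax=60,D=.062):
    """white rim: contour outer ellipse inside roi (x0,y0,x1,y1)"""
    x0,y0,x1,y1=roi; h=cv2.cvtColor(w["image"],cv2.COLOR_BGR2HSV)[y0:y1,x0:x1]
    m=cv2.inRange(h,(0,0,thr),(180,smax,255)); cs=cv2.findContours(m,cv2.RETR_EXTERNAL,cv2.CHAIN_APPROX_NONE)[0]
    c=max(cs,key=len)[:,0]+[x0,y0]
    P=onz(w,c,z)[:,:2]; hull=cv2.convexHull(P.astype(np.float32))
    (cx,cy),r=cv2.minEnclosingCircle(hull); return (cx,cy),r,cv2.boundingRect(c.astype(np.int32))
def roll(w,z):
    g=cv2.inRange(cv2.cvtColor(w["image"],cv2.COLOR_BGR2HSV),(45,120,60),(80,255,255)); n,l,st,c=cv2.connectedComponentsWithStats(g); i=1+np.argmax(st[1:,4])
    return onz(w,[c[i]],z)[0]
E
python3 - <<'E'
from h import *
w=load("w12")
print(onz(w,[(284,207)],.05)); print(roll(w,.02),roll(load("s12"),.018))
for t in (130,150,170,190): print(t,rimfit(w,(235,160,335,260),.05,t))
E
```

```text
[[0.39714941 0.34707285 0.05      ]]
[0.39905652 0.24194447 0.02      ] [0.412216   0.22115128 0.018     ]
130 ((0.39791977405548096, 0.34679627418518066), 0.032334666699171066, (247, 170, 74, 74))
150 ((0.39795008301734924, 0.34691333770751953), 0.03229115903377533, (247, 170, 74, 74))
170 ((0.39795079827308655, 0.3467709720134735), 0.03221497684717178, (247, 170, 74, 74))
190 ((0.3987758159637451, 0.34666556119918823), 0.03128126263618469, (247, 173, 74, 71))
```

```bash
python3 - <<'E'
from h import *
w=load("w12")
print(onz(w,[(156,213)],.025), "mat",onz(w,[(90,152),(209,139),(228,255),(120,262)],.003).tolist())
g=cv2.inRange(cv2.cvtColor(w["image"],cv2.COLOR_BGR2HSV),(45,120,60),(80,255,255));print(cv2.connectedComponentsWithStats(g)[2:])
plan([.398,.3467,.033],90)
E
```

```text
[[0.41064793 0.22712052 0.025     ]] mat [[0.3556140903688906, 0.15908635826897097, 0.0030000000000000027], [0.3448904748157189, 0.27691122594975487, 0.0030000000000000027], [0.464674978711275, 0.2882042252819953, 0.0030000000000000027], [0.4737906839194371, 0.16990754424551627, 0.0030000000000000027]]
(array([[     0,      0,    560,    420, 234797],
       [   143,    186,     43,     41,    403]], dtype=int32), array([[279.68452323, 209.51699127],
       [171.99255583, 199.60049628]]))
t 14.275 pos [0.4031 0.343  0.1304] yaw 89.91 j6 -0.99 gap 0.0875 F [-0.6  0.4  0. ]
-> translation [0.005, 0.0038, 0.0974] spin -0.09
```

Emit:
play_rows:
  moves:
    - {"gripper": 1,"translation": [0.004,0.003,0.05],"spin": 0}
    - {"gripper": 1,"translation": [0.004,0.003,0.08],"spin": 0}
    - {"gripper": 1,"translation": [0.004,0.003,0.097],"spin": 0}
    - {"gripper": 1,"translation": [0.004,0.003,0.097],"spin": 0}

```text
clock: 14.78
position: [0.3979, 0.3429, 0.0319]
tool_rot: [-0.008, -3.137, 0.005]
wrist_force: [0.5, 0.3, -0.0]
finger_gap: 0.0881
```

```bash
python3 - <<'E'
from h import *
plan([.399,.346,.033],90)
w=snap("wrist","w13")
E
```

```text
t 14.775 pos [0.3979 0.3429 0.0319] yaw 89.71 j6 -0.99 gap 0.0881 F [ 0.5  0.3 -0. ]
-> translation [-0.001, 0.0031, -0.0011] spin -0.29
```

View pics/w13.png

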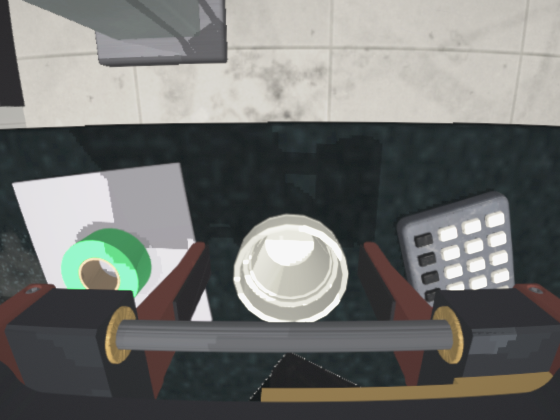

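Emit:
play_rows:
  moves:
    - {"gripper": 1,"translation": [0,0.003,-0.001],"spin": 0}
    - {"gripper": -1,"translation": [0,0.003,-0.001],"spin": 0}
    - {"gripper": -1,"translation": [0,0.003,-0.001],"spin": 0}
    - {"gripper": -1,"translation": [0,0.003,-0.001],"spin": 0}
    - {"gripper": -1,"translation": [0,0.003,-0.001],"spin": 0}
    - {"gripper": -1,"translation": [0,0.003,-0.03],"spin": 0}
    - {"gripper": -1,"translation": [0,0.003,-0.08],"spin": 0}
    - {"gripper": -1,"translation": [0,0.003,-0.08],"spin": 0}

```text
clock: 15.82
position: [0.402, 0.3503, 0.1168]
tool_rot: [0.006, 3.136, 0.006]
wrist_force: [0.9, 0.1, -1.5]
finger_gap: 0.062
```

```bash
python3 - <<'E'
from h import *
plan([.52,-.08,.25],-4)
w=snap("wrist","w14")
E
```

```text
t 15.825 pos [0.402  0.3503 0.1168] yaw 89.79 j6 -0.98 gap 0.062 F [ 0.9  0.1 -1.5]
-> translation [-0.1204, -0.4294, -0.1342] spin -86.21
```

View pics/w14.png

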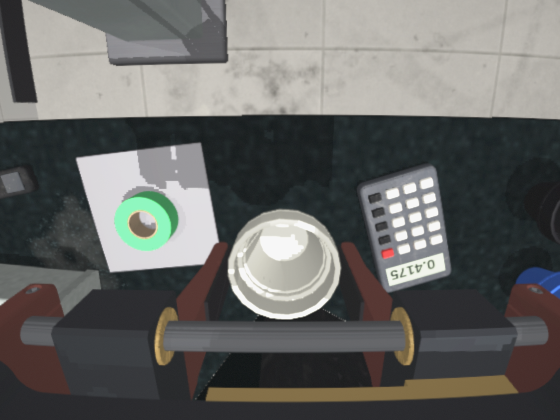

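Emit:
play_rows:
  moves:
    - {"gripper": -1,"translation": [0,-0.04,-0.05],"spin": 0}
    - {"gripper": -1,"translation": [0,-0.09,-0.1],"spin": 0}
    - {"gripper": -1,"translation": [0,-0.14,-0.15],"spin": 4}
    - {"gripper": -1,"translation": [-0.01,-0.19,-0.17],"spin": 14}
    - {"gripper": -1,"translation": [-0.03,-0.24,-0.17],"spin": 24}
    - {"gripper": -1,"translation": [-0.05,-0.29,-0.17],"spin": 34}
    - {"gripper": -1,"translation": [-0.07,-0.34,-0.17],"spin": 44}
    - {"gripper": -1,"translation": [-0.1,-0.39,-0.17],"spin": 54}
    - {"gripper": -1,"translation": [-0.127,-0.434,-0.17],"spin": 64}
    - {"gripper": -1,"translation": [-0.127,-0.434,-0.17],"spin": 74}
    - {"gripper": -1,"translation": [-0.127,-0.434,-0.17],"spin": 84}
    - {"gripper": -1,"translation": [-0.127,-0.434,-0.17],"spin": 94}

```text
clock: 17.38
position: [0.5241, -0.0859, 0.2813]
tool_rot: [-2.306, -2.129, 0.003]
wrist_force: [-0.2, -0.5, -0.9]
finger_gap: 0.0619
```

Emit:
play_rows:
  moves:
    - {"gripper": -1,"translation": [0,0,0],"spin": 0}

```text
clock: 17.5
position: [0.5242, -0.0857, 0.2818]
tool_rot: [-2.298, -2.138, 0.003]
wrist_force: [0.5, 0.6, -0.8]
finger_gap: 0.0619
```

```bash
python3 - <<'E'
from h import *
plan([.5288,-.084,.25],-4.2)
w=snap("wrist","w15")
E
```

```text
t 17.5 pos [ 0.5242 -0.0857  0.2818] yaw -4.13 j6 -0.22 gap 0.0619 F [ 0.5  0.6 -0.8]
-> translation [0.002, 0.0046, 0.0318] spin 0.07
```

View pics/w15.png

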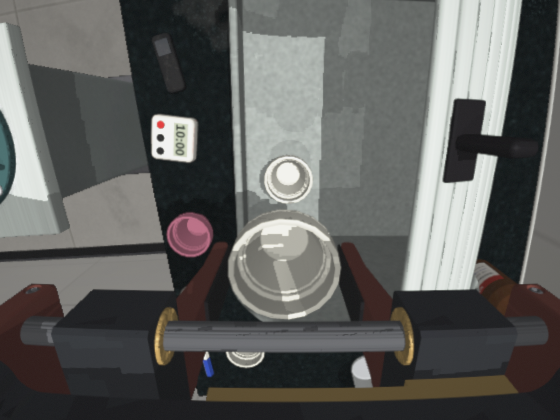

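```bash
python3 - <<'E'
from h import *
w=load("w15")
p,R,s=pose()
for t in (130,170,200): print("home",rimfit(w,(255,150,325,207),.062,t))
held=onz(w,[(284.5,264)],p[2]+.017)[0]; print("held",held, "tool offs",R.T@(held-p))
h=onz(w,[(288,178.5)],.062)[0]; print(h)
w14=load("w14"); print(onz(w14,[(284.5,264)],.1168+.017))
E
```

```text
home ((0.5286797285079956, -0.08228171616792679), 0.05431138351559639, (255, 150, 67, 57))
home ((0.5281094312667847, -0.08152880519628525), 0.0533757284283638, (255, 150, 66, 57))
home ((0.5290052890777588, -0.08488471806049347), 0.031059179455041885, (265, 157, 48, 46))
held [ 0.52482057 -0.07904672  0.29912186] tool offs [ 6.67831933e-03  1.87287976e-05 -1.69966567e-02]
[ 0.52875534 -0.08282809  0.062     ]
[[0.39539508 0.35086909 0.1338    ]]
```

```bash
python3 - <<'E'
from h import *
w=load("w13"); print(onz(w,[(291,269)],.05))
# check fingertip location: tips pixel in w13 approx
w=load("w15"); V=w["view"]; p,R,s=pose()
print("TCP px",proj(w,[p]), "±31mm tips",proj(w,[p+R[:,1]*.031,p-R[:,1]*.031, p+R[:,1]*.031-R[:,0]*-.01,p+R[:,1]*.031+R[:,0]*-.01]))
E
python3 - <<'E'
import sys; sys.path.insert(0,'.')
E
python3 -c "
from h import *
im=load('w15')['image']; cv2.imwrite('pics/w15a.png',cv2.resize(im[190:360,150:420],None,fx=2.9,fy=2.9,interpolation=cv2.INTER_CUBIC))"
```

```text
[[0.39404145 0.34705703 0.05      ]]
TCP px [[284.44236626 260.54863392]] ±31mm tips [[337.12639758 260.34492995]
 [231.77305222 260.54784379]
 [338.04049413 244.76638692]
 [336.22661316 275.36240654]]
```

View pics/w15a.png

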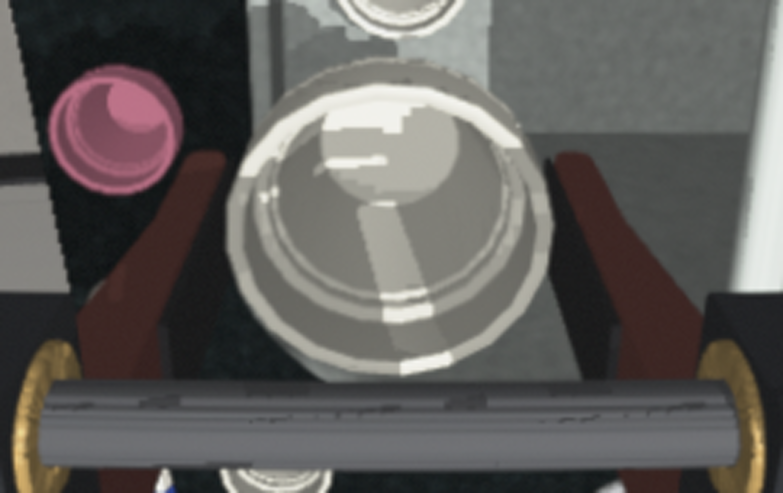

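```bash
python3 - <<'E'
from h import *
w=load("w15")
p,R,s=pose()
held=onz(w,[(284.5,269.3)],p[2]+.017)[0]; print("held",held, "tool offs",R.T@(held-p))
d=np.array([.529,-.0845])-held[:2]; print("shift tool",R.T@np.r_[d,0])
E
```

```text
held [ 0.5245957  -0.08217953  0.29912186] tool offs [ 3.53745532e-03  1.35461407e-05 -1.69982680e-02]
shift tool [-2.00669569e-03  4.55581540e-03 -1.31417779e-05]
```

Emit:
play_rows:
  moves:
    - {"gripper": -1,"translation": [-0.002,0.0045,0.05],"spin": 0}
    - {"gripper": -1,"translation": [-0.002,0.0045,0.1],"spin": 0}
    - {"gripper": -1,"translation": [-0.002,0.0045,0.14],"spin": 0}
    - {"gripper": -1,"translation": [-0.002,0.0045,0.165],"spin": 0}
    - {"gripper": -1,"translation": [-0.002,0.0045,0.165],"spin": 0}
    - {"gripper": -1,"translation": [-0.002,0.0045,0.165],"spin": 0}

```text
clock: 18.3
position: [0.5299, -0.0884, 0.1193]
tool_rot: [2.299, 2.139, 0.001]
wrist_force: [0.6, 0.3, -0.8]
finger_gap: 0.062
```

```bash
python3 - <<'E'
from h import *
plan([.529,-.088,.0625],-4.2)
w=snap("wrist","w16"); snap("scene","s16")
im=load('s16')['image']; cv2.imwrite('pics/s16a.png',cv2.resize(im[140:280,250:400],None,fx=4,fy=4,interpolation=cv2.INTER_CUBIC))
E
```

```text
t 18.3 pos [ 0.5299 -0.0884  0.1193] yaw -4.13 j6 -0.22 gap 0.062 F [ 0.6  0.3 -0.8]
-> translation [0.0003, -0.0009, 0.0568] spin 0.07
```

View pics/w16.png

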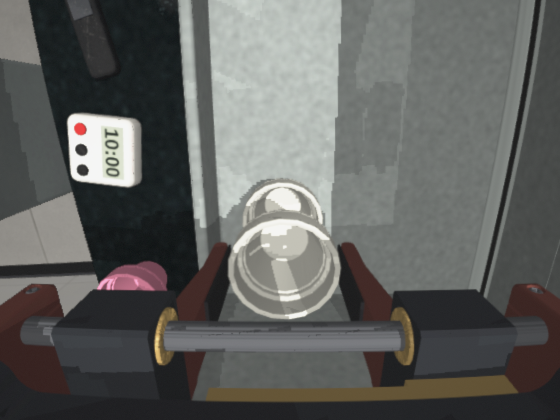

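View pics/s16a.png

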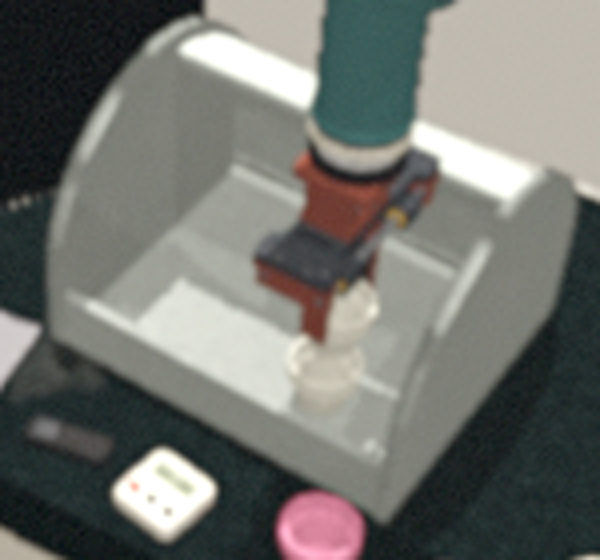

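Lower gently to just above seat, then the last mm.

Emit:
play_rows:
  moves:
    - {"gripper": -1,"translation": [0,-0.001,0.025],"spin": 0}
    - {"gripper": -1,"translation": [0,-0.001,0.04],"spin": 0}
    - {"gripper": -1,"translation": [0,-0.001,0.05],"spin": 0}
    - {"gripper": -1,"translation": [0,-0.001,0.05],"spin": 0}

```text
clock: 18.9
position: [0.5281, -0.088, 0.0683]
tool_rot: [-2.301, -2.138, 0.001]
wrist_force: [-0.3, 0.0, -1.1]
finger_gap: 0.0619
```

Emit:
play_rows:
  moves:
    - {"gripper": -1,"translation": [0,0,0.003],"spin": 0}
    - {"gripper": -1,"translation": [0,0,0.006],"spin": 0}
    - {"gripper": -1,"translation": [0,0,0.006],"spin": 0}

```text
clock: 19.27
position: [0.529, -0.0879, 0.0649]
tool_rot: [2.301, 2.137, 0.002]
wrist_force: [-4.2, 3.4, 17.9]
finger_gap: 0.062
```

```bash
python3 - <<'E'
from h import *
plan([.529,-.088,.0625],-4.2)
w=snap("wrist","w17")
E
```

```text
t 19.275 pos [ 0.529  -0.0879  0.0649] yaw -4.23 j6 -0.22 gap 0.062 F [-4.2  3.4 17.9]
-> translation [-0.0001, -0.0, 0.0024] spin -0.03
```

View pics/w17.png

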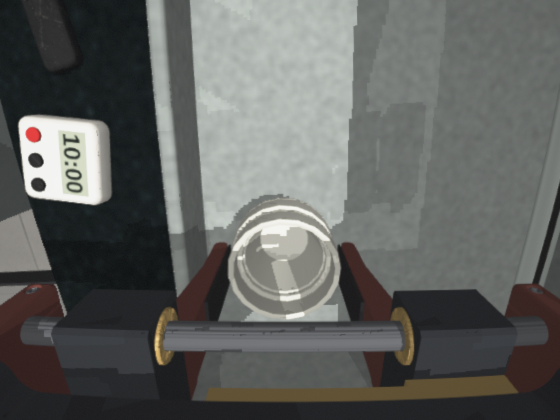

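Emit:
play_rows:
  moves:
    - {"gripper": 0.7,"translation": [0,0,-0.002],"spin": 0}
    - {"gripper": 0.7,"translation": [0,0,-0.002],"spin": 0}
    - {"gripper": 0.8,"translation": [0,0,-0.002],"spin": 0}
    - {"gripper": 0.8,"translation": [0,0,-0.03],"spin": 0}
    - {"gripper": 0.8,"translation": [0,0,-0.08],"spin": 0}
    - {"gripper": 1,"translation": [0,0,-0.14],"spin": 0}
    - {"gripper": 1,"translation": [0,0,-0.2],"spin": 0}
    - {"gripper": 1,"translation": [0,0,-0.2],"spin": 0}

```text
clock: 20.32
position: [0.5316, -0.0892, 0.2677]
tool_rot: [2.295, 2.132, 0.008]
wrist_force: [-0.0, -0.2, -1.0]
finger_gap: 0.0879
```

```bash
python3 - <<'E'
from h import *
plan([.375,-.272,.20],86)
w=snap("wrist","w18");snap("scene","s18")
cv2.imwrite('pics/w18a.png',cv2.resize(w["image"][120:240,200:360],None,fx=4,fy=4,interpolation=cv2.INTER_CUBIC))
im=load('s18')['image']; cv2.imwrite('pics/s18a.png',cv2.resize(im[140:280,250:400],None,fx=4,fy=4,interpolation=cv2.INTER_CUBIC))
E
```

```text
t 20.325 pos [ 0.5316 -0.0892  0.2677] yaw -4.22 j6 -0.22 gap 0.0879 F [-0.  -0.2 -1. ]
-> translation [-0.1937, -0.1434, 0.0667] spin 89.78
```

View pics/w18a.png

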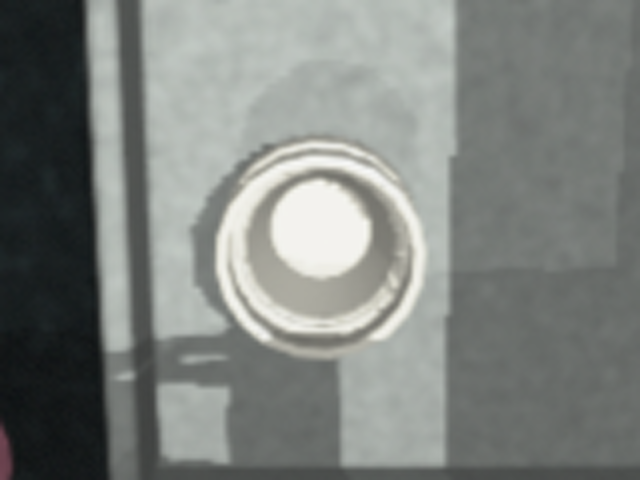

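View pics/s18a.png

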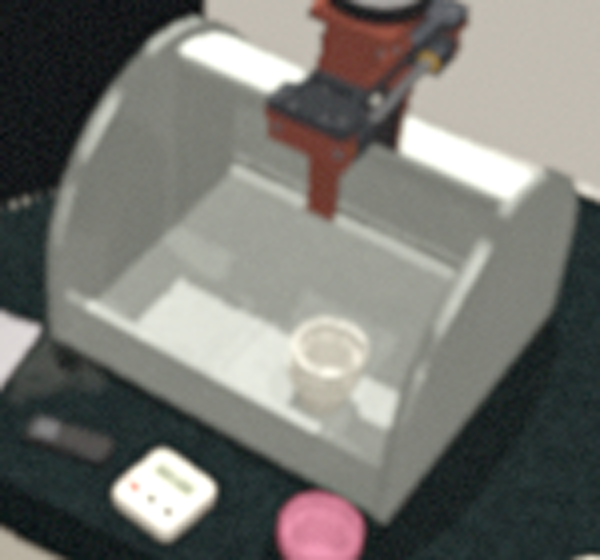

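Emit:
play_rows:
  moves:
    - {"gripper": 1,"translation": [-0.04,-0.03,0],"spin": 0}
    - {"gripper": 1,"translation": [-0.08,-0.06,0],"spin": 0}
    - {"gripper": 1,"translation": [-0.12,-0.09,0.02],"spin": 0}
    - {"gripper": 1,"translation": [-0.16,-0.12,0.06],"spin": 0}
    - {"gripper": 1,"translation": [-0.194,-0.143,0.1],"spin": 0}
    - {"gripper": 1,"translation": [-0.194,-0.143,0.14],"spin": 0}
    - {"gripper": 1,"translation": [-0.194,-0.143,0.14],"spin": 0}

```text
clock: 21.3
position: [0.3679, -0.2684, 0.1189]
tool_rot: [-2.296, -2.13, 0.001]
wrist_force: [-0.7, 0.6, 0.2]
finger_gap: 0.0878
```

```bash
python3 - <<'E'
from h import *
plan([.375,-.272,.033],-4.2)
w=snap("wrist","w19")
E
```

```text
t 21.3 pos [ 0.3679 -0.2684  0.1189] yaw -4.3 j6 -0.71 gap 0.0878 F [-0.7  0.6  0.2]
-> translation [-0.0037, 0.0081, 0.0858] spin -0.1
```

View pics/w19.png

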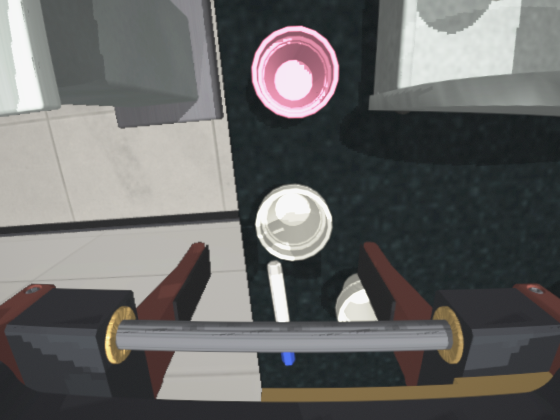

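```bash
python3 - <<'E'
from h import *
w=load("w19"); c=onz(w,[(294,223)],.05)[0]; print(c)
for t in (150,180,200): print(rimfit(w,(245,175,345,262),.05,t))
plan([c[0],c[1],.033],-4.2)
E
```

```text
[ 0.375134   -0.27035829  0.05      ]
((0.374266117811203, -0.27098971605300903), 0.03241460397839546, (255, 185, 77, 76))
((0.37429171800613403, -0.2710091769695282), 0.032297421246767044, (256, 185, 76, 76))
((0.3749150335788727, -0.27219313383102417), 0.03125632181763649, (256, 188, 76, 73))
t 21.35 pos [ 0.3695 -0.2694  0.1208] yaw -4.24 j6 -0.71 gap 0.0882 F [ 0.1 -0.   0.7]
-> translation [-0.001, 0.0061, 0.0877] spin -0.04
```

Emit:
play_rows:
  moves:
    - {"gripper": 1,"translation": [-0.003,0.006,0.04],"spin": 0}
    - {"gripper": 1,"translation": [-0.003,0.006,0.07],"spin": 0}
    - {"gripper": 1,"translation": [-0.003,0.006,0.087],"spin": 0}
    - {"gripper": 1,"translation": [-0.003,0.006,0.087],"spin": 0}
    - {"gripper": -1,"translation": [-0.003,0.006,0.087],"spin": 0}
    - {"gripper": -1,"translation": [-0.003,0.006,0.087],"spin": 0}
    - {"gripper": -1,"translation": [-0.003,0.006,0.087],"spin": 0}
    - {"gripper": -1,"translation": [-0.003,0.006,0.087],"spin": 0}

```text
clock: 22.35
position: [0.3774, -0.2748, 0.0365]
tool_rot: [2.301, 2.138, -0.0]
wrist_force: [-1.4, 0.1, 8.0]
finger_gap: 0.0621
```

Emit:
play_rows:
  moves:
    - {"gripper": -1,"translation": [0,0,-0.05],"spin": 0}
    - {"gripper": -1,"translation": [0,0,-0.1],"spin": 0}
    - {"gripper": -1,"translation": [0,0,-0.15],"spin": 0}
    - {"gripper": -1,"translation": [0,0,-0.21],"spin": 0}
    - {"gripper": -1,"translation": [0.04,0.03,-0.25],"spin": 0}
    - {"gripper": -1,"translation": [0.08,0.06,-0.25],"spin": 0}
    - {"gripper": -1,"translation": [0.12,0.09,-0.25],"spin": 0}
    - {"gripper": -1,"translation": [0.16,0.12,-0.25],"spin": 0}
    - {"gripper": -1,"translation": [0.197,0.14,-0.25],"spin": 0}
    - {"gripper": -1,"translation": [0.197,0.14,-0.25],"spin": 0}
    - {"gripper": -1,"translation": [0.197,0.14,-0.25],"spin": 0}

```text
clock: 23.72
position: [0.5306, -0.0886, 0.2855]
tool_rot: [-2.301, -2.139, 0.002]
wrist_force: [0.2, -1.0, -1.9]
finger_gap: 0.0621
```

```bash
python3 - <<'E'
from h import *
plan([.529,-.088,.0825],-4.2)
w=snap("wrist","w20")
E
```

```text
t 23.725 pos [ 0.5306 -0.0886  0.2855] yaw -4.19 j6 -0.22 gap 0.0621 F [ 0.2 -1.  -1.9]
-> translation [0.0006, -0.0015, 0.203] spin 0.01
```

View pics/w20.png

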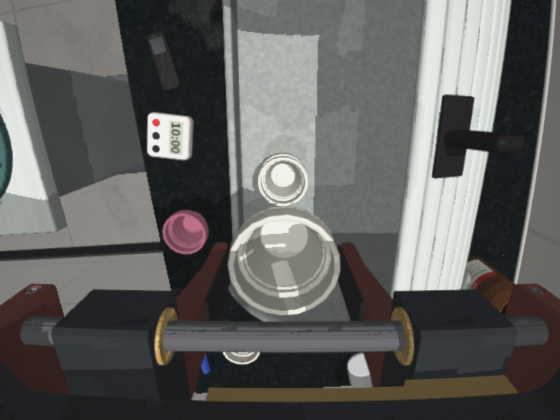

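```bash
python3 - <<'E'
from h import *
w=load('w20');im=w['image']; cv2.imwrite('pics/w20a.png',cv2.resize(im[140:330,210:360],None,fx=3.1,fy=3.1,interpolation=cv2.INTER_CUBIC))
E
```

```text
(no output)
```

View pics/w20a.png

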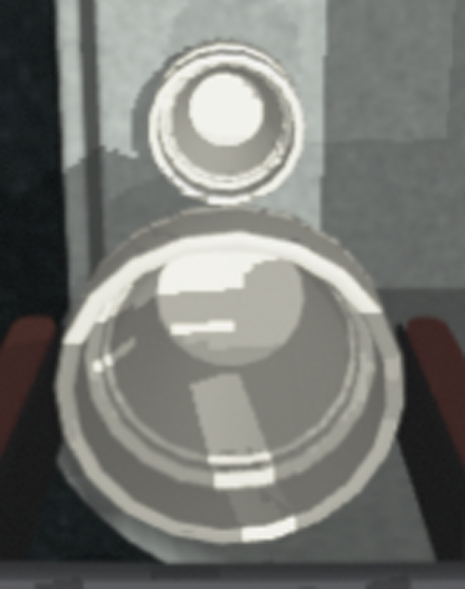

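```bash
cat >> h.py <<'E'
def align(w,held_px,stack_px,zstack,rim=.017):
    p,R,s=pose()
    h=onz(w,[held_px],p[2]+rim)[0]; t=onz(w,[stack_px],zstack)[0]
    print("held",h.round(4),"tooloffs",(R.T@(h-p)).round(4),"stack",t.round(4),"shift tool",(R.T@np.r_[(t-h)[:2],0]).round(4), "tcp",p.round(4))
E
python3 - <<'E'
from h import *
align(load("w20"),(284,265.5),(283.1,181.1),.080,.014)
print(rimfit(load("w20"),(250,150,320,207),.08,200))
E
```

```text
held [ 0.5308 -0.0845  0.2996] tooloffs [ 0.0045 -0.0001 -0.014 ] stack [ 0.5295 -0.0859  0.08  ] shift tool [-0.0014 -0.0012  0.    ] tcp [ 0.5305 -0.089   0.2856]
((0.529414176940918, -0.08477944880723953), 0.03234200179576874, (258, 154, 51, 49))
```

Emit:
play_rows:
  moves:
    - {"gripper": -1,"translation": [-0.001,-0.001,0.05],"spin": 0}
    - {"gripper": -1,"translation": [-0.001,-0.001,0.1],"spin": 0}
    - {"gripper": -1,"translation": [-0.001,-0.001,0.14],"spin": 0}
    - {"gripper": -1,"translation": [-0.001,-0.001,0.17],"spin": 0}
    - {"gripper": -1,"translation": [-0.001,-0.001,0.185],"spin": 0}
    - {"gripper": -1,"translation": [-0.001,-0.001,0.192],"spin": 0}
    - {"gripper": -1,"translation": [-0.001,-0.001,0.192],"spin": 0}

```text
clock: 24.65
position: [0.5306, -0.0898, 0.0942]
tool_rot: [2.302, 2.137, 0.0]
wrist_force: [0.1, 0.8, -0.7]
finger_gap: 0.0622
```

Emit:
play_rows:
  moves:
    - {"gripper": -1,"translation": [0,0,0.004],"spin": 0}
    - {"gripper": -1,"translation": [0,0,0.008],"spin": 0}
    - {"gripper": -1,"translation": [0,0,0.008],"spin": 0}

```text
clock: 25.02
position: [0.5302, -0.0892, 0.0856]
tool_rot: [2.301, 2.138, -0.0]
wrist_force: [-0.2, -0.1, -0.9]
finger_gap: 0.0622
```

Emit:
play_rows:
  moves:
    - {"gripper": -1,"translation": [0,0,0.002],"spin": 0}
    - {"gripper": -1,"translation": [0,0,0.003],"spin": 0}
    - {"gripper": -1,"translation": [0,0,0.003],"spin": 0}

```text
clock: 25.4
position: [0.5305, -0.0893, 0.0843]
tool_rot: [2.301, 2.138, 0.0]
wrist_force: [-3.9, 0.4, 15.4]
finger_gap: 0.0618
```

```bash
python3 - <<'E'
from h import *
plan([.529,-.088,.0825],-4.2)
w=snap("wrist","w21")
E
```

```text
t 25.4 pos [ 0.5305 -0.0893  0.0843] yaw -4.2 j6 -0.22 gap 0.0618 F [-3.9  0.4 15.4]
-> translation [0.0012, -0.0016, 0.0018] spin -0.0
```

View pics/w21.png

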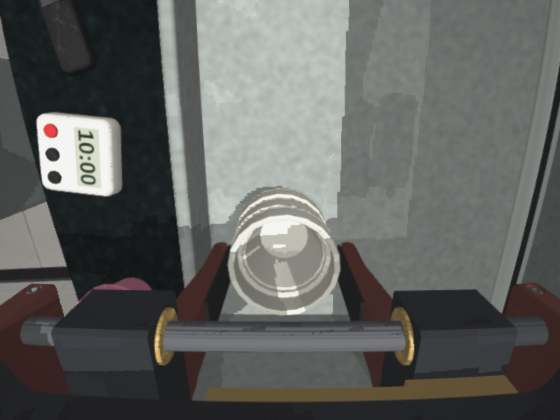

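Seated with 15 N contact. Release, rise, and go for the last cup at (0.44, -0.366).

Emit:
play_rows:
  moves:
    - {"gripper": 0.7,"translation": [0,0,-0.002],"spin": 0}
    - {"gripper": 0.7,"translation": [0,0,-0.002],"spin": 0}
    - {"gripper": 0.8,"translation": [0,0,-0.002],"spin": 0}
    - {"gripper": 0.8,"translation": [0,0,-0.03],"spin": 0}
    - {"gripper": 0.8,"translation": [0,0,-0.08],"spin": 0}
    - {"gripper": 1,"translation": [0,0,-0.14],"spin": 0}
    - {"gripper": 1,"translation": [0,0,-0.19],"spin": 0}
    - {"gripper": 1,"translation": [0,0,-0.19],"spin": 0}

```text
clock: 26.45
position: [0.533, -0.0901, 0.2769]
tool_rot: [2.296, 2.133, 0.007]
wrist_force: [0.4, 0.3, -0.7]
finger_gap: 0.0878
```

```bash
python3 - <<'E'
from h import *
plan([.440,-.366,.12],-4.2)
w=snap("wrist","w22");snap("scene","s22")
cv2.imwrite('pics/w22a.png',cv2.resize(w["image"][120:240,200:360],None,fx=4,fy=4,interpolation=cv2.INTER_CUBIC))
E
```

```text
t 26.45 pos [ 0.533  -0.0901  0.2769] yaw -4.21 j6 -0.22 gap 0.0878 F [ 0.4  0.3 -0.7]
-> translation [-0.2817, -0.0738, 0.1568] spin -0.01
```

View pics/w22a.png

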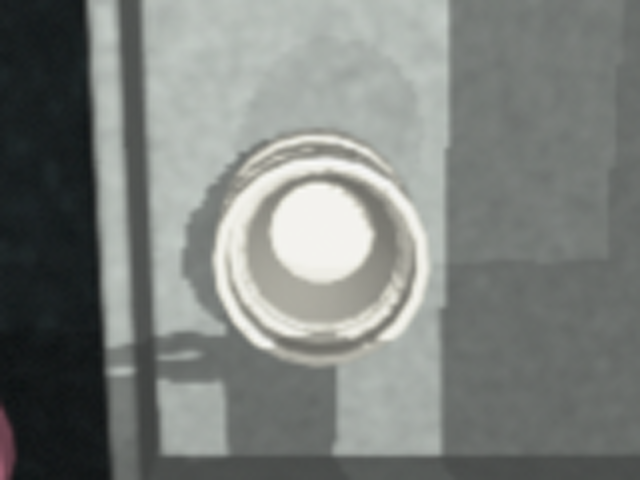

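Emit:
play_rows:
  moves:
    - {"gripper": 1,"translation": [-0.05,-0.015,0],"spin": 0}
    - {"gripper": 1,"translation": [-0.11,-0.03,0],"spin": 0}
    - {"gripper": 1,"translation": [-0.17,-0.045,0],"spin": 0}
    - {"gripper": 1,"translation": [-0.23,-0.06,0],"spin": 0}
    - {"gripper": 1,"translation": [-0.282,-0.074,0.03],"spin": 0}
    - {"gripper": 1,"translation": [-0.282,-0.074,0.08],"spin": 0}
    - {"gripper": 1,"translation": [-0.282,-0.074,0.13],"spin": 0}
    - {"gripper": 1,"translation": [-0.282,-0.074,0.157],"spin": 0}
    - {"gripper": 1,"translation": [-0.282,-0.074,0.157],"spin": 0}
    - {"gripper": 1,"translation": [-0.282,-0.074,0.157],"spin": 0}

```text
clock: 27.8
position: [0.4356, -0.365, 0.1156]
tool_rot: [-2.301, -2.138, 0.0]
wrist_force: [1.5, -0.3, 0.7]
finger_gap: 0.0881
```

```bash
python3 - <<'E'
from h import *
w=snap("wrist","w23")
for t in (150,180,200): print(rimfit(w,(225,165,345,262),.05,t))
plan([.440,-.366,.033],-4.2)
E
```

```text
((0.4394650161266327, -0.3634498417377472), 0.03265966475009918, (250, 180, 78, 78))
((0.43898409605026245, -0.3635205030441284), 0.032495614141225815, (250, 180, 78, 78))
((0.4396740794181824, -0.3635144531726837), 0.03243499994277954, (250, 180, 78, 78))
t 27.85 pos [ 0.4361 -0.3655  0.1164] yaw -4.21 j6 -0.75 gap 0.0876 F [ 0.5 -0.2  0.1]
-> translation [-0.0002, 0.0038, 0.0834] spin -0.01
```

View pics/w23.png

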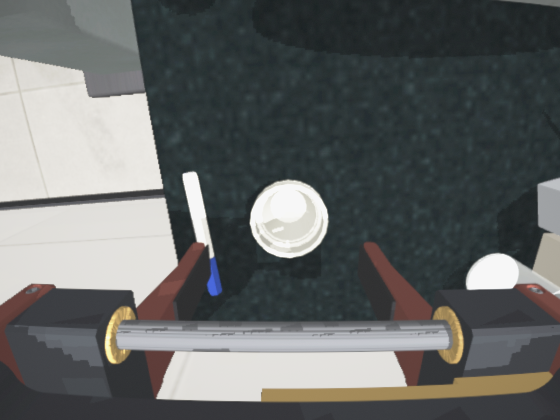

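Emit:
play_rows:
  moves:
    - {"gripper": 1,"translation": [0,0.004,0.04],"spin": 0}
    - {"gripper": 1,"translation": [0,0.004,0.07],"spin": 0}
    - {"gripper": 1,"translation": [0,0.004,0.083],"spin": 0}
    - {"gripper": 1,"translation": [0,0.004,0.083],"spin": 0}
    - {"gripper": -1,"translation": [0,0.004,0.083],"spin": 0}
    - {"gripper": -1,"translation": [0,0.004,0.083],"spin": 0}
    - {"gripper": -1,"translation": [0,0.004,0.083],"spin": 0}
    - {"gripper": -1,"translation": [0,0.004,0.083],"spin": 0}

```text
clock: 28.85
position: [0.44, -0.3658, 0.0334]
tool_rot: [2.301, 2.137, -0.0]
wrist_force: [0.1, 0.4, 5.6]
finger_gap: 0.06
```

Emit:
play_rows:
  moves:
    - {"gripper": -1,"translation": [0,0,-0.05],"spin": 0}
    - {"gripper": -1,"translation": [0,0,-0.11],"spin": 0}
    - {"gripper": -1,"translation": [0,0,-0.17],"spin": 0}
    - {"gripper": -1,"translation": [0,0,-0.23],"spin": 0}
    - {"gripper": -1,"translation": [0.02,0,-0.27],"spin": 0}
    - {"gripper": -1,"translation": [0.07,0.015,-0.27],"spin": 0}
    - {"gripper": -1,"translation": [0.13,0.03,-0.27],"spin": 0}
    - {"gripper": -1,"translation": [0.19,0.045,-0.27],"spin": 0}
    - {"gripper": -1,"translation": [0.24,0.06,-0.27],"spin": 0}
    - {"gripper": -1,"translation": [0.281,0.068,-0.27],"spin": 0}
    - {"gripper": -1,"translation": [0.281,0.068,-0.27],"spin": 0}
    - {"gripper": -1,"translation": [0.281,0.068,-0.27],"spin": 0}

```text
clock: 30.35
position: [0.5278, -0.0905, 0.3024]
tool_rot: [-2.301, -2.139, 0.002]
wrist_force: [-0.5, -0.4, -1.5]
finger_gap: 0.0601
```

```bash
python3 - <<'E'
from h import *
w=snap("wrist","w24")
plan([.529,-.088,.1],-4.2)
print(rimfit(load("w24"),(250,145,320,207),.098,200))
im=w['image']; cv2.imwrite('pics/w24a.png',cv2.resize(im[140:330,210:360],None,fx=3.1,fy=3.1,interpolation=cv2.INTER_CUBIC))
E
```

```text
t 30.4 pos [ 0.5278 -0.091   0.3025] yaw -4.25 j6 -0.22 gap 0.06 F [ 0.2 -0.1 -0.6]
-> translation [0.0032, 0.0011, 0.2025] spin -0.05
((0.5304884314537048, -0.08687328547239304), 0.0311579667031765, (261, 156, 51, 49))
```

View pics/w24a.png

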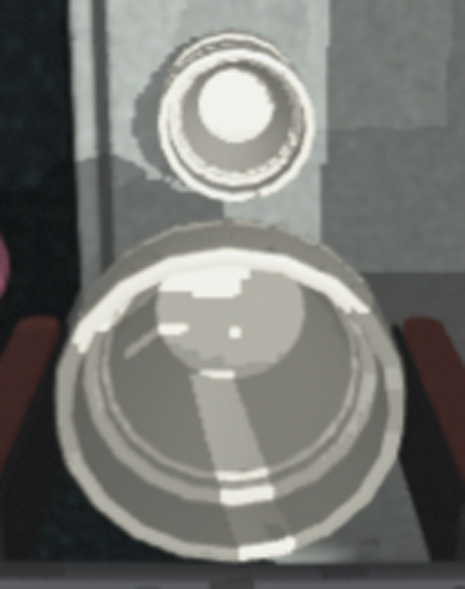

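```bash
python3 - <<'E'
from h import *
align(load("w24"),(284.2,270.3),(286.6,180),.098,.017)
E
```

```text
held [ 0.528  -0.0877  0.3195] tooloffs [ 0.0033 -0.0001 -0.017 ] stack [ 0.5311 -0.0865  0.098 ] shift tool [ 0.0014  0.003  -0.    ] tcp [ 0.5278 -0.091   0.3025]
```

Emit:
play_rows:
  moves:
    - {"gripper": -1,"translation": [0.002,0.002,0.05],"spin": 0}
    - {"gripper": -1,"translation": [0.002,0.002,0.1],"spin": 0}
    - {"gripper": -1,"translation": [0.002,0.002,0.14],"spin": 0}
    - {"gripper": -1,"translation": [0.002,0.002,0.17],"spin": 0}
    - {"gripper": -1,"translation": [0.002,0.002,0.185],"spin": 0}
    - {"gripper": -1,"translation": [0.002,0.002,0.194],"spin": 0}
    - {"gripper": -1,"translation": [0.002,0.002,0.196],"spin": 0}
    - {"gripper": -1,"translation": [0.002,0.002,0.196],"spin": 0}

```text
clock: 31.4
position: [0.531, -0.0886, 0.1075]
tool_rot: [2.301, 2.137, 0.001]
wrist_force: [0.1, 0.3, -1.0]
finger_gap: 0.0603
```

Emit:
play_rows:
  moves:
    - {"gripper": -1,"translation": [0,0,0.002],"spin": 0}
    - {"gripper": -1,"translation": [0,0,0.004],"spin": 0}
    - {"gripper": -1,"translation": [0,0,0.004],"spin": 0}

```text
clock: 31.78
position: [0.5303, -0.0882, 0.1027]
tool_rot: [2.301, 2.138, -0.0]
wrist_force: [-0.4, -0.7, -1.2]
finger_gap: 0.0599
```

Emit:
play_rows:
  moves:
    - {"gripper": -1,"translation": [0,0,0.002],"spin": 0}
    - {"gripper": -1,"translation": [0,0,0.003],"spin": 0}
    - {"gripper": -1,"translation": [0,0,0.003],"spin": 0}

```text
clock: 32.15
position: [0.5303, -0.0883, 0.0996]
tool_rot: [-2.302, -2.138, 0.0]
wrist_force: [0.7, -0.5, -1.2]
finger_gap: 0.0606
```

Emit:
play_rows:
  moves:
    - {"gripper": -1,"translation": [0,0,0.001],"spin": 0}
    - {"gripper": -1,"translation": [0,0,0.002],"spin": 0}
    - {"gripper": -1,"translation": [0,0,0.002],"spin": 0}

```text
clock: 32.52
position: [0.5306, -0.0884, 0.0993]
tool_rot: [2.301, 2.138, 0.0]
wrist_force: [-3.4, 0.9, 16.1]
finger_gap: 0.0602
```

```bash
python3 - <<'E'
from h import *
plan([.529,-.088,.1],-4.2)
w=snap("wrist","w25")
E
```

```text
t 32.525 pos [ 0.5306 -0.0884  0.0993] yaw -4.21 j6 -0.22 gap 0.0602 F [-3.4  0.9 16.1]
-> translation [0.0003, -0.0016, -0.0007] spin -0.01
```

View pics/w25.png

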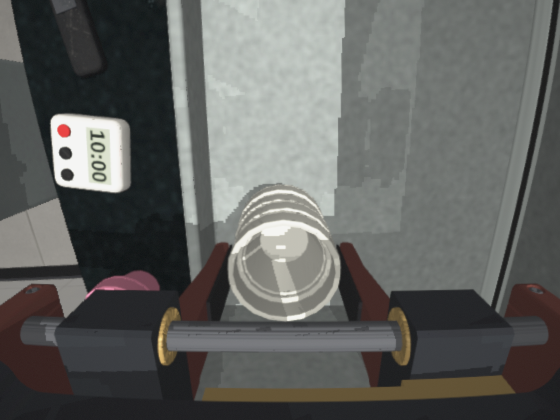

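Emit:
play_rows:
  moves:
    - {"gripper": 0.7,"translation": [0,0,-0.002],"spin": 0}
    - {"gripper": 0.7,"translation": [0,0,-0.002],"spin": 0}
    - {"gripper": 0.8,"translation": [0,0,-0.002],"spin": 0}
    - {"gripper": 0.8,"translation": [0,0,-0.03],"spin": 0}
    - {"gripper": 0.8,"translation": [0,0,-0.08],"spin": 0}
    - {"gripper": 1,"translation": [0,0,-0.14],"spin": 0}
    - {"gripper": 1,"translation": [0,0,-0.2],"spin": 0}
    - {"gripper": 1,"translation": [0,0,-0.2],"spin": 0}

```text
clock: 33.58
position: [0.5334, -0.0892, 0.3028]
tool_rot: [2.295, 2.132, 0.008]
wrist_force: [1.0, 0.8, -1.1]
finger_gap: 0.0881
```

```bash
python3 - <<'E'
from h import *
plan([.52,-.02,.33],85.8)
w=snap("wrist","w26");s=snap("scene","s26");t=snap("top","t26")
cv2.imwrite('pics/w26a.png',cv2.resize(w["image"][120:240,200:360],None,fx=4,fy=4,interpolation=cv2.INTER_CUBIC))
cv2.imwrite('pics/s26a.png',cv2.resize(s["image"][140:280,200:400],None,fx=4,fy=4,interpolation=cv2.INTER_CUBIC))
print(rimfit(w,(250,145,320,207),.116,200))
E
```

```text
t 33.575 pos [ 0.5334 -0.0892  0.3028] yaw -4.21 j6 -0.22 gap 0.0881 F [ 1.   0.8 -1.1]
-> translation [0.0679, -0.0182, -0.0276] spin 89.99
((0.5302527546882629, -0.08785993605852127), 0.030955955386161804, (254, 160, 52, 46))
```

View pics/w26a.png

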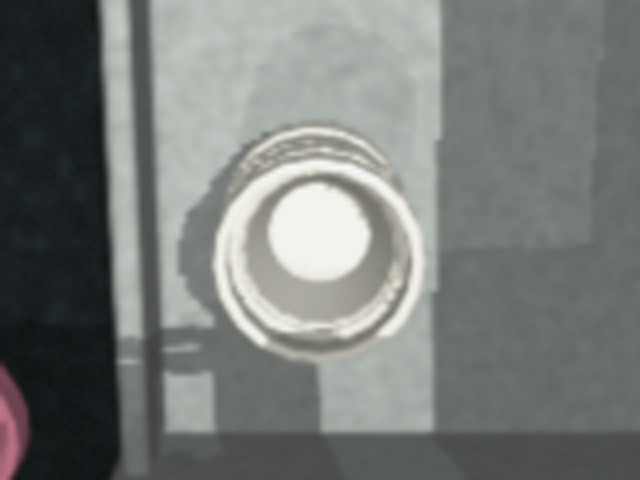

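View pics/s26a.png

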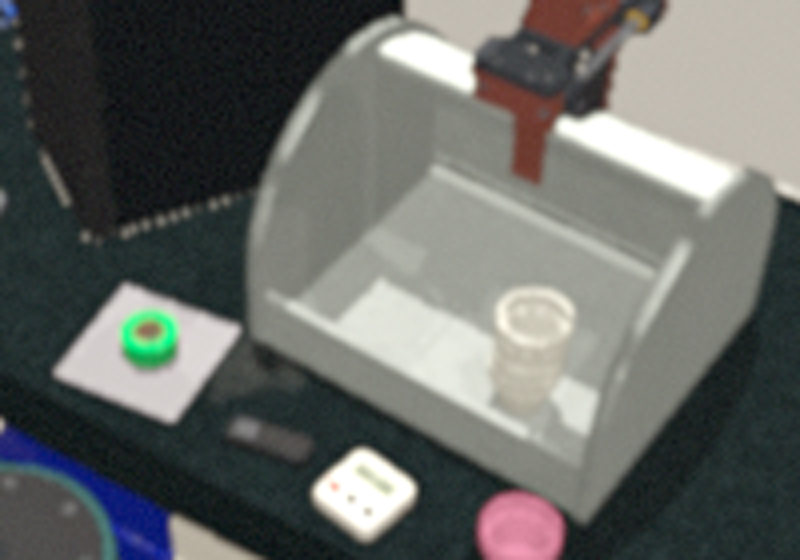

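View pics/t26.png

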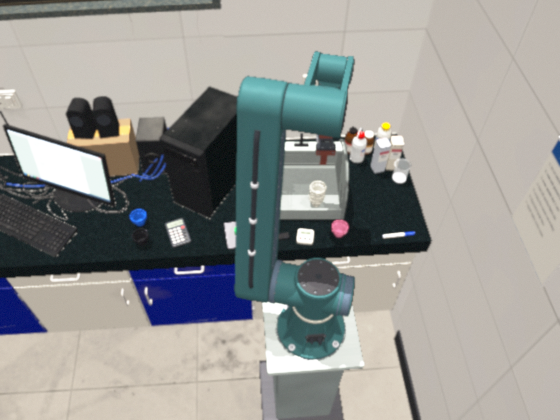

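Emit:
play_rows:
  moves:
    - {"gripper": 0,"translation": [0,0,-0.03],"spin": -10}
    - {"gripper": 0,"translation": [0.01,0.02,-0.03],"spin": -20}
    - {"gripper": 0,"translation": [0.02,0.04,-0.03],"spin": -30}
    - {"gripper": 0,"translation": [0.03,0.06,-0.03],"spin": -40}
    - {"gripper": 0,"translation": [0.04,0.08,-0.03],"spin": -50}
    - {"gripper": 0,"translation": [0.05,0.1,-0.03],"spin": -60}
    - {"gripper": 0,"translation": [0.06,0.12,-0.03],"spin": -70}
    - {"gripper": 0,"translation": [0.067,0.15,-0.03],"spin": -80}
    - {"gripper": 0,"translation": [0.067,0.15,-0.03],"spin": -90}
    - {"gripper": 0,"translation": [0.067,0.15,-0.03],"spin": -90}
    - {"gripper": 0,"translation": [0.067,0.15,-0.03],"spin": -90}

```text
clock: 35.1
position: [0.684, -0.0325, 0.3261]
tool_rot: [-0.121, -3.136, -0.0]
wrist_force: [-0.1, -0.3, -0.3]
finger_gap: 0.044
```

```bash
python3 - <<'E'
from h import *
plan([.6876,-.0332,.229],85.8)
w=snap("wrist","w27")
E
```

```text
t 35.1 pos [ 0.684  -0.0325  0.3261] yaw 85.58 j6 -1.64 gap 0.044 F [-0.1 -0.3 -0.3]
-> translation [-0.0039, -0.0004, 0.0971] spin -0.22
```

View pics/w27.png

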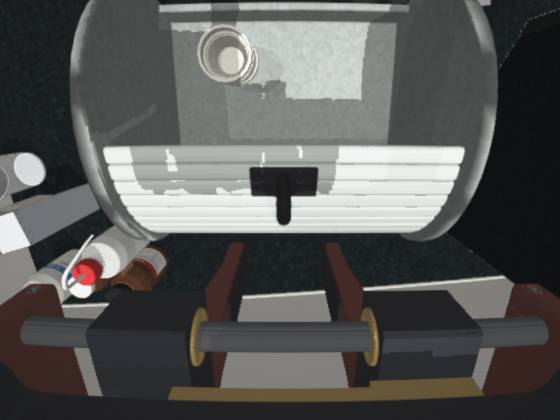

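Emit:
play_rows:
  moves:
    - {"gripper": 0,"translation": [-0.003,0,0.03],"spin": 0}
    - {"gripper": 0,"translation": [-0.003,0,0.06],"spin": 0}
    - {"gripper": 0,"translation": [-0.003,0,0.08],"spin": 0}
    - {"gripper": 0,"translation": [-0.003,0,0.097],"spin": 0}
    - {"gripper": 0,"translation": [-0.003,0,0.097],"spin": 0}
    - {"gripper": -1,"translation": [-0.003,0,0.097],"spin": 0}
    - {"gripper": -1,"translation": [-0.003,0,0.097],"spin": 0}
    - {"gripper": -1,"translation": [-0.003,0,0.097],"spin": 0}
    - {"gripper": -1,"translation": [-0.003,0,0.097],"spin": 0}
    - {"gripper": -1,"translation": [-0.003,0,0.097],"spin": 0}

```text
clock: 36.4
position: [0.6882, -0.0332, 0.2312]
tool_rot: [0.116, 3.138, -0.001]
wrist_force: [0.1, -2.3, 1.9]
finger_gap: 0.012
```

```bash
python3 - <<'E'
from h import *
plan([.6876,-.0332,.229],85.8)
w=snap("wrist","w28")
E
```

```text
t 36.4 pos [ 0.6882 -0.0332  0.2312] yaw 85.77 j6 -1.64 gap 0.012 F [ 0.1 -2.3  1.9]
-> translation [0.0006, -0.0, 0.0022] spin -0.03
```

View pics/w28.png

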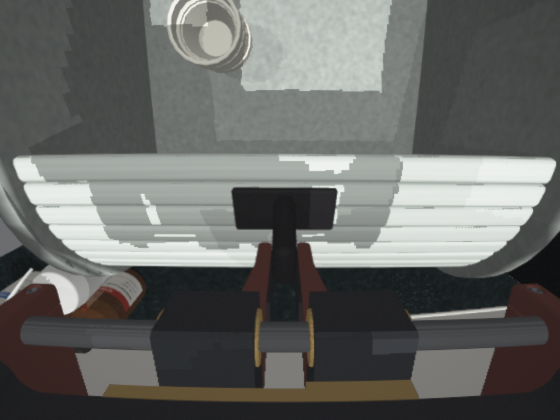

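```bash
python3 - <<'E'
import numpy as np
r=.177;th0=2.02
b=np.array([-r*np.cos(th0),r*np.sin(th0)])
for th in [1.97,1.87,1.75,1.62,1.49,1.36,1.23,1.1,.97,.85,.75,.68,.6,.5,.4,.3,.22,.15,.1,.06,.03,.02,.01]:
    q=np.array([-r*np.cos(th),r*np.sin(th)])-b; print(th,round(-q[0],3),round(-q[1],3))
    if th==.68: b+=q; print('--')
E
```

```text
1.97 0.008 -0.004
1.87 0.025 -0.01
1.75 0.045 -0.015
1.62 0.068 -0.017
1.49 0.091 -0.017
1.36 0.114 -0.014
1.23 0.136 -0.007
1.1 0.157 0.002
0.97 0.177 0.013
0.85 0.194 0.026
0.75 0.206 0.039
0.68 0.214 0.048
--
0.6 0.008 0.011
0.5 0.018 0.026
0.4 0.025 0.042
0.3 0.031 0.059
0.22 0.035 0.073
0.15 0.037 0.085
0.1 0.038 0.094
0.06 0.039 0.101
0.03 0.039 0.106
0.02 0.039 0.108
0.01 0.039 0.11
```

Emit:
play_rows:
  moves:
    - {"gripper": -1,"translation": [0.008,0,-0.004],"spin": 0}
    - {"gripper": -1,"translation": [0.025,0,-0.01],"spin": 0}
    - {"gripper": -1,"translation": [0.045,0,-0.015],"spin": 0}
    - {"gripper": -1,"translation": [0.068,0,-0.017],"spin": 0}
    - {"gripper": -1,"translation": [0.091,0,-0.017],"spin": 0}
    - {"gripper": -1,"translation": [0.114,0,-0.014],"spin": 0}
    - {"gripper": -1,"translation": [0.136,0,-0.007],"spin": 0}
    - {"gripper": -1,"translation": [0.157,0,0.002],"spin": 0}
    - {"gripper": -1,"translation": [0.177,0,0.013],"spin": 0}
    - {"gripper": -1,"translation": [0.194,0,0.026],"spin": 0}
    - {"gripper": -1,"translation": [0.206,0,0.039],"spin": 0}
    - {"gripper": -1,"translation": [0.214,0,0.048],"spin": 0}

```text
clock: 37.95
position: [0.4728, -0.0165, 0.1833]
tool_rot: [-0.116, -3.139, -0.0]
wrist_force: [-1.2, -0.8, 5.8]
finger_gap: 0.0118
```

```bash
python3 - <<'E'
from h import *
plan([.6876,-.0332,.229],85.8)
w=snap("wrist","w29")
p,R,s=pose(); d=p[:2]-np.array([.611,-.0265]); u=np.array([np.cos(.0733),-np.sin(.0733)]); sx=d@u; sz=p[2]+.019-.09; print(sx,sz,np.hypot(sx,sz),np.arctan2(sz,-sx))
E
```

```text
t 37.95 pos [ 0.4728 -0.0165  0.1833] yaw 85.77 j6 -1.68 gap 0.0118 F [-1.2 -0.8  5.8]
-> translation [-0.2155, -0.0008, -0.0457] spin -0.03
-0.13963754036499587 0.11125074730987636 0.17853675099595548 0.672732159402192
```

View pics/w29.png

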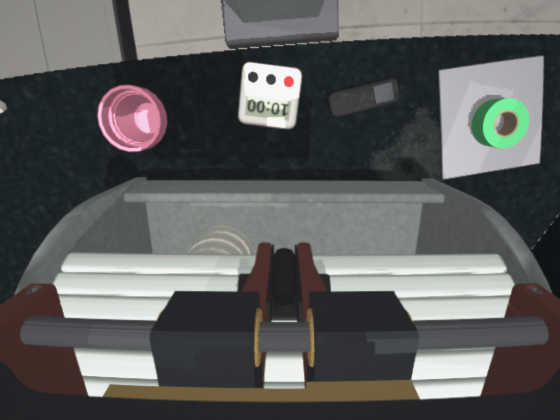

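Emit:
play_rows:
  moves:
    - {"gripper": -1,"translation": [0.008,0,0.011],"spin": 0}
    - {"gripper": -1,"translation": [0.018,0,0.026],"spin": 0}
    - {"gripper": -1,"translation": [0.025,0,0.042],"spin": 0}
    - {"gripper": -1,"translation": [0.031,0,0.059],"spin": 0}
    - {"gripper": -1,"translation": [0.035,0,0.073],"spin": 0}
    - {"gripper": -1,"translation": [0.037,0,0.085],"spin": 0}
    - {"gripper": -1,"translation": [0.038,0,0.094],"spin": 0}
    - {"gripper": -1,"translation": [0.039,0,0.101],"spin": 0}
    - {"gripper": -1,"translation": [0.039,0,0.106],"spin": 0}
    - {"gripper": -1,"translation": [0.039,0,0.107],"spin": 0}
    - {"gripper": -1,"translation": [0.039,0,0.107],"spin": 0}

```text
clock: 39.38
position: [0.4336, -0.0135, 0.075]
tool_rot: [-0.116, -3.136, -0.001]
wrist_force: [-5.8, 1.1, -0.2]
finger_gap: 0.0122
```

```bash
python3 - <<'E'
from h import *
w=snap("wrist","w30");snap("scene","s30")
p,R,s=pose(); d=p[:2]-np.array([.611,-.0265]); u=np.array([np.cos(.0733),-np.sin(.0733)]); sx=d@u; sz=p[2]+.019-.09; print(p,s["wrist_force"],sx,sz,np.hypot(sx,sz),np.arctan2(sz,-sx))
x=load("w29"); print(onz(x,[(499,123)],.025),onz(x,[(440,70),(543,57),(541,160),(443,178)],.003).mean(0))
cv2.imwrite('pics/s30a.png',cv2.resize(load("s30")["image"][140:280,200:400],None,fx=4,fy=4,interpolation=cv2.INTER_CUBIC))
E
```

```text
[ 0.43357959 -0.01353716  0.07500315] [-4.96175517  0.75571608 -0.81578698] -0.17789331963720703 0.004003153209519494 0.17793835563802538 0.022499314217977285
[[0.41330347 0.2148365  0.025     ]] [0.4090842  0.22294782 0.003     ]
```

View pics/w30.png

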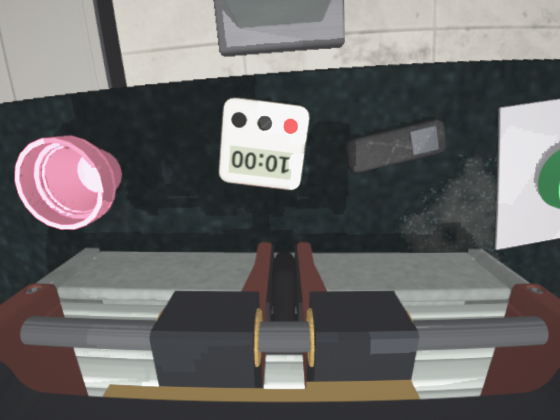

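View pics/s30a.png

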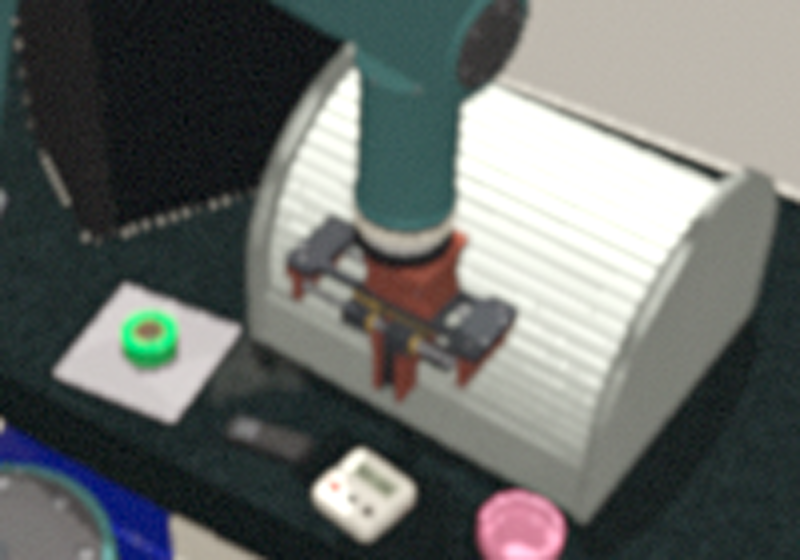

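Emit:
play_rows:
  moves:
    - {"gripper": -1,"translation": [-0.001,0,0.002],"spin": 0}
    - {"gripper": -1,"translation": [-0.001,0,0.003],"spin": 0}
    - {"gripper": -1,"translation": [-0.001,0,0.004],"spin": 0}

```text
clock: 39.85
position: [0.4342, -0.0136, 0.0732]
tool_rot: [-0.115, -3.136, -0.001]
wrist_force: [-14.5, 2.5, 41.2]
finger_gap: 0.0121
```

Emit:
play_rows:
  moves:
    - {"gripper": -1,"translation": [0,0,-0.002],"spin": 0}
    - {"gripper": 0,"translation": [0,0,-0.002],"spin": 0}
    - {"gripper": 0,"translation": [0,0,-0.002],"spin": 0}
    - {"gripper": 0,"translation": [0,0,-0.002],"spin": 0}
    - {"gripper": 0,"translation": [0.003,0,-0.03],"spin": 0}
    - {"gripper": 0,"translation": [0.01,0,-0.07],"spin": 0}
    - {"gripper": 0,"translation": [0.01,0,-0.13],"spin": 0}
    - {"gripper": 0,"translation": [0.01,0,-0.19],"spin": 0}
    - {"gripper": 0,"translation": [0.01,0,-0.23],"spin": 0}
    - {"gripper": 0,"translation": [0.01,0,-0.23],"spin": 0}

```text
clock: 41.1
position: [0.429, -0.0139, 0.3049]
tool_rot: [0.115, 3.132, -0.002]
wrist_force: [-0.1, 1.0, -0.2]
finger_gap: 0.0443
```

```bash
python3 - <<'E'
from h import *
w=snap("wrist","w31");s=snap("scene","s31")
print(pose()[0],pose()[2]["wrist_force"])
cv2.imwrite('pics/s31a.png',cv2.resize(s["image"][140:280,200:400],None,fx=4,fy=4,interpolation=cv2.INTER_CUBIC))
E
```

```text
[ 0.42644612 -0.0134303   0.30125662] [-0.81747138 -0.42257656 -0.2174601 ]
```

View pics/w31.png

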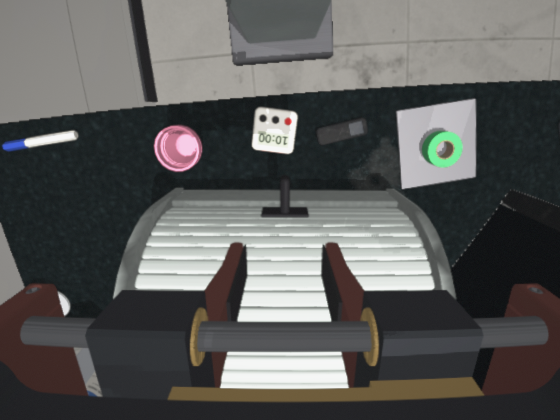

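View pics/s31a.png

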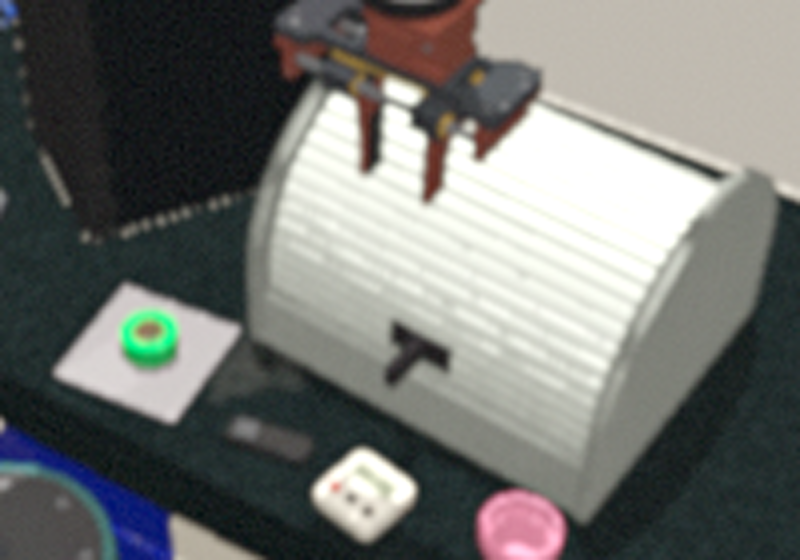

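```bash
python3 - <<'E'
from h import *
w=load("w31");s=load("s31")
print(onz(w,[(442,150)],.025),onz(s,[(150/4+200,331/4+140)],.025))
# expected tab tip points at joint 0 vs .05
O=np.array([.611,-.0265,.09]);u=np.array([np.cos(.0733),-np.sin(.0733),0])
for j in (0,.05,.1):
    th=j+.029; P=O-u*.188*np.cos(th)+[0,0,.188*np.sin(th)]; print(j,proj(w,P),(proj(s,P)-[200,140])*4)
cv2.imwrite('pics/w31a.png',cv2.resize(w["image"][150:240,200:370],None,fx=4,fy=4,interpolation=cv2.INTER_CUBIC))
E
```

```text
[[0.41448986 0.21855575 0.025     ]] [[0.41556219 0.2214821  0.025     ]]
0 [[284.42918997 176.96807259]] [[387.29931644 379.30157728]]
0.05 [[284.43517283 178.99351187]] [[388.04381756 371.09133847]]
0.1 [[284.44135837 181.50016027]] [[389.13067135 362.48060357]]
```

View pics/w31a.png

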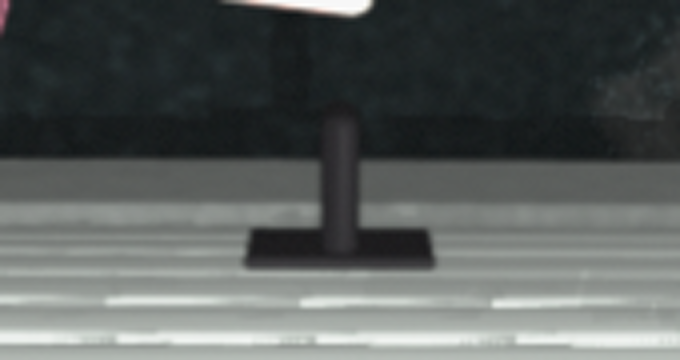

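```bash
python3 -c "
from cell import manip
print(manip.sign_off())"
```

```text
the job is handed in; nothing more can be done
None
```

I rolled the shutter fully open and laid the green label roll flat on the mat. The three white cups on the worktop (only three were there) went one by one onto the cup in the store. I then rolled the shutter down slowly to its stop, pressing it home with about 41 N of wrist force, and handed the job in at about 41 s with the gripper clear of everything.

What the last checks showed:

- **Cups:** before closing, the four-cup stack looked straight. Each cup came down onto the one below with 15–18 N, at tool heights that fit the 18 mm steps. Measured rim centres differ by about 3 mm from bottom cup to top, against the 10 mm limit. The last cup closed at 60 mm rather than 62 mm, but it seated at the expected height.
- **Roll:** it is about 4 mm from the mat centre in both views. One earlier colour-mask reading put it about 20 mm off. That mask had caught only part of the ring, and the later readings overrule it.
- **Shutter:** the pull tab's tip sits where a shut shutter (joint about 0) puts it, in both the wrist and scene views. There is no joint readout to confirm this directly.
- **Timer, lighter and look-alikes:** I never touched the timer, lighter, or pink, blue and black cups. The timer, lighter and pink cup look unmoved in the last pictures.

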